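Prop the board carrier with the screw jack

ROBOT

A 6-joint arm with a two-finger parallel gripper is mounted at the origin on a cart in front of the work surface, level with it; the furniture and walls round the work are solid. World frame = base frame: x ahead of the robot, y to its left, z up, the work surface at z = 0. Lengths are in m, angles in degrees, forces in N, time in s.
With the tool pointing down it reaches from about 0.325 to 0.85 m from the base axis. Payload 15.5 kg.
Tool frame: the origin (TCP) lies midway between the tips of the shut fingers; the grasp point (between the pads) lies 19 mm behind it; y points along the fingers, x is the direction in which the jaws open and shut, and the axes are right-handed (so a half turn about y gives the same grasp; the last joint's range is limited). The gripper opens to 91 mm and grips with 3 to 60 N. Pads are 32 mm wide; open, the fingers measure 118 mm over their backs; the gripper's body (76 mm by 178 mm) begins 60 mm behind the grasp point.
Start: joints at [63.742, 28.281, 77.091, -0, 74.628, -5.472], TCP at [0.222, 0.584, 0.214] pointing down, gripper open.
Joint ranges: [-166.48, 166.48], [-47.26, 123.95], [12.59, 153.08], [-70.14, 250.14], [6.76, 159.57], [-176.63, 176.63]. Speed limits (degrees/s): [108.29, 108.29, 147.25, 172.46, 172.46, 172.46].

INTERFACE

Orientations are given as a 3x3 rotation matrix whose columns are the frame's x, y, z axes.
In Python, from bench import ctrl gives the robot as it stands. The module is installed in compiled form; this text tells all that it offers. Calls block until the motion is done:
- ctrl.goto(position, orientation): joint-space move of the TCP to a pose.
- ctrl.move_l(position, vel=0.15, ori=None, contact_N=None): straight line of the TCP; ori=None keeps the orientation; vel is the mean speed in m/s. With contact_N (N) it stops when the force on the tool has changed by that much, and returns True; else False.
- ctrl.movej(angles): joint-space move.
- ctrl.command_gripper(opening): opening from 0.0 (shut) to 1.0 (fully open); the grip force is fixed at half the most; returns when the fingers have stopped.
- ctrl.sleep(seconds).
- ctrl.ik(position, orientation): joint angles nearest the present ones, or None.
- ctrl.read_camera(name): name is "scene" or "side" or "wrist"; returns the picture (480x640x3 uint8, blue, green, red); there is no depth.
- ctrl.camera_params(name): a dict with "fx", "fy", "cx", "cy" (pixels), "pose" (4x4, takes a point from camera to world coordinates); the wrist camera has in their place "T_tool_cam" (4x4, takes a point from camera to tool coordinates, whose origin is the TCP and whose axes are the tool frame's). Camera axes: x right, y up, looking along -z (the intrinsics and any distortion apply to the point x, -y, -z); pixel columns grow to the right and rows downward; lengths in m; the calibration is good to about 2 mm. A picture is of the moment at which its call begins: read the wrist's pose just before it. camera_params takes no time and is no camera call.
A pose or a line that the arm cannot do raises ctrl.MotionError and nothing moves.
- ctrl.sign_off(): hands the job in, once; it reports no verdict.
Readings, each from a call of its own:
- ctrl.current_t(): time.
- ctrl.current_q(): joint angles.
- ctrl.current_dq(): joint speeds.
- ctrl.current_effort(): joint torques, N m.
- ctrl.current_tool_pos(): TCP position.
- ctrl.current_eef_rot(): TCP orientation.
- ctrl.current_contact_force(): force on the tool from outside, world axes, zero at the start.
- ctrl.current_wrist_torque(): the same for the moment, N m.
- ctrl.current_grip_width(): opening from 0.0 (shut) to 1.0 (fully open).
Only numpy, scipy, OpenCV 4.12 (cv2) and the standard library are available. Lean on these libraries where they do the work, as an engineer would, in place of code of your own. Each camera call takes 0.05 s, during which the arm holds its last target.

TASK

Take the steel bar out of its stand and use it in the sockets of the jack's collar, moving it from socket to socket, to turn the collar clockwise (seen from above) and raise the screw until its pad meets the underside of the board carrier; feel for that first firm contact and then turn about a quarter turn more, so that the carrier is properly propped but not over-jacked. Turn the collar only with the bar, do not force anything, leave the things around alone, and stand the bar fully down in its stand again.

Things in the scene. Friction and masses are not known exactly. Their poses are not given: they have to be found in the camera images.
- jack_rig: Fixed fixture: base plate (x -75..225, y +-90, z 0..12 mm) with a screw jack at its front end and, behind and above it, a sprung carrier plate bearing a green circuit board. Origin on the jack's vertical axis at worktop height; +x from the jack to the middle of the carrier (roughly away from the robot), +y left, z up. The carrier is held down on its stops by springs.
- tongue_edge (a point): Point of the rig (does not move), x -18 mm: front edge of the carrier, which overhangs the rear half of the collar (tongue y +-55 to x 52; then plate to x 230, y +-140). Its true underside is 0 to 9 mm higher than this point, unreported. Plate 6 mm thick; board from x 58 back, top at most 127 mm high; jacking lifts all up to 15 mm. Carrier pushes back 20 N at once on touching, then 3.5 N per mm.
- collar: Dark steel collar of the jack, 117 mm wide, scalloped, z 34..60 mm. Origin on its axis at its underside; axes turn with it. Eight upright round blind sockets in its top, 14.4 mm wide, 22 mm deep, centres on radius 46 mm at 0, 45, 90.. degrees from its own x axis. The tongue leaves free only sockets up to about 50 degrees either side of the rig's -x direction. It can turn about 315 degrees, more than needed.
- jack_axis (a point): Fixed point on the jack's axis at the collar's top, 60 mm above the worktop. The collar turns with steady friction 0.36 N m (about 7.8 N sideways at a socket while turning, 5 to 8 N read just after stopping) and stays where left. Clockwise from above raises the screw 5 mm per radian. When the pad meets the carrier the sideways force at a socket jumps about 2.2 N, then grows about 1.9 N per radian.
- jack_screw: Screw of the jack with a round 28 mm steel pad on top, in the middle of the collar; origin at the centre of the pad's top face. It only moves up and down. At the start its pad is 3.5 to 15 mm below the carrier.
- bar: Loose upright steel bar, 125 mm long, 0.16 kg. Origin at the centre of its lower end, +z along the bar to its upper end. Plain 12 mm round shaft over the lower 70 mm, its lowest 6 mm tapering to a 6 mm wide tip; knurled 16 mm round grip from 70 to 125 mm. Fully down in a collar socket its lower end is 38 mm above the worktop; in the stand 10 mm.
- bar_stand: Fixed holder of the bar: 64 x 64 mm dark foot, 10 mm thick, with an upright 25 mm wide aluminium tube on it, 36 mm tall in all. It stands left or right of the jack. Origin at the centre of its underside.
- stand_mouth (a point): Centre of the mouth of the stand's tube, 36 mm above the worktop; round hole 14.4 mm wide and 26 mm deep.
- paste_tin: Bystander: loose round tin near the jack, with a red lid, 57 mm wide, 68 mm tall, on the other side of the jack from the bar stand. Origin at the centre of its underside.
- multimeter: Bystander: loose pocket multimeter, 150 x 74 x 44 mm, lying at the front left, nearer the robot than the jack. Origin at the centre of its underside.
- side_cutters: Bystander: loose side cutters with red handles, 109 x 58 x 12 mm, lying right of the carrier. Origin at the centre of their underside.
Things that resemble listed ones, but are neither listed nor needed, are in the scene too. Leave any orange look-alike of the bar alone.

How it is judged:
By the outcome, as a careful person would: the job done as asked, in the order asked, and still so for the second after the job is handed in, with the robot touching nothing.
It also fails if it takes over 70 s, if anything falls off the work surface, if the arm or the gripper's body presses on something with over 40 N, if the wrist force passes 120 N, or if a joint passes its speed limit or range.

## Working session

There is one attempt and no reset: what is moved stays moved. The work goes in short steps, each a Python script; the robot and the scene stay as the last script left them, time stands still between calls to the robot, and variables do not carry over. Pictures are saved under pics/ and viewed, and the job is handed in when it is done.

```bash
mkdir -p pics; python3 - <<'E'
from bench import ctrl
import cv2, numpy as np
np.set_printoptions(precision=4,suppress=True)
for n in ["scene","side","wrist"]:
    cv2.imwrite(f"pics/a_{n}.png",ctrl.read_camera(n)); p=ctrl.camera_params(n); print(n,p)
print(ctrl.current_t(),ctrl.current_tool_pos(),ctrl.current_eef_rot(),ctrl.current_grip_width())
E
```

```text
scene {'fx': 479.7387075170032, 'fy': 479.7387075170032, 'cx': 322.4090469372457, 'cy': 236.604547287217, 'pose': array([[ 0.775 ,  0.4253, -0.4674,  0.1569],
       [-0.6316,  0.4961, -0.5958, -0.4709],
       [-0.0215,  0.757 ,  0.6531,  0.7069],
       [ 0.    ,  0.    ,  0.    ,  1.    ]])}
side {'fx': 442.03780672398716, 'fy': 442.03780672398716, 'cx': 316.2676387765112, 'cy': 242.6856538234833, 'pose': array([[ 0.3908,  0.522 , -0.7581, -0.0883],
       [-0.9205,  0.2194, -0.3234, -0.2033],
       [-0.0025,  0.8242,  0.5663,  0.59  ],
       [ 0.    ,  0.    ,  0.    ,  1.    ]])}
wrist {'fx': 354.8958523247463, 'fy': 354.8958523247463, 'cx': 320.54346857659067, 'cy': 239.52212116178646, 'T_tool_cam': array([[ 1.    , -0.0003, -0.0019,  0.0004],
       [-0.0017,  0.2928, -0.9562, -0.1707],
       [ 0.0008,  0.9562,  0.2928,  0.0841],
       [ 0.    ,  0.    ,  0.    ,  1.    ]])}
0.15 [0.2217 0.5841 0.2135] [[ 0.3549 -0.0004 -0.9349]
 [ 0.9349 -0.0008  0.3549]
 [-0.0009 -1.      0.0001]] 0.9986251354994661
```

View pics/a_scene.png

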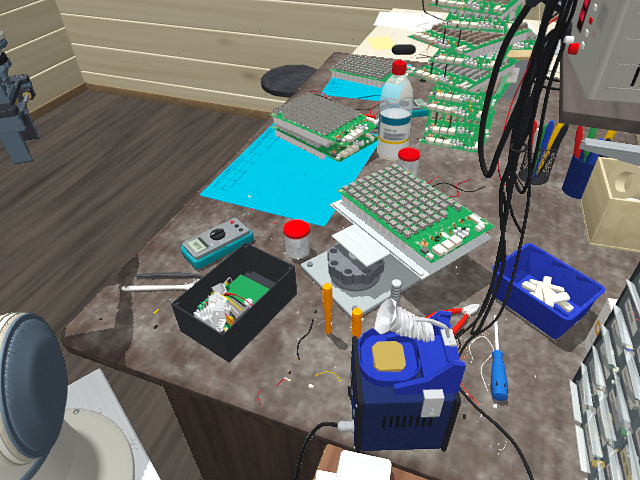

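View pics/a_side.png

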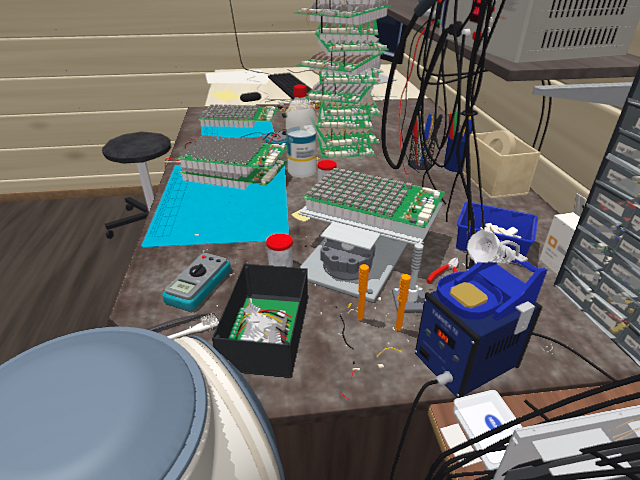

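View pics/a_wrist.png

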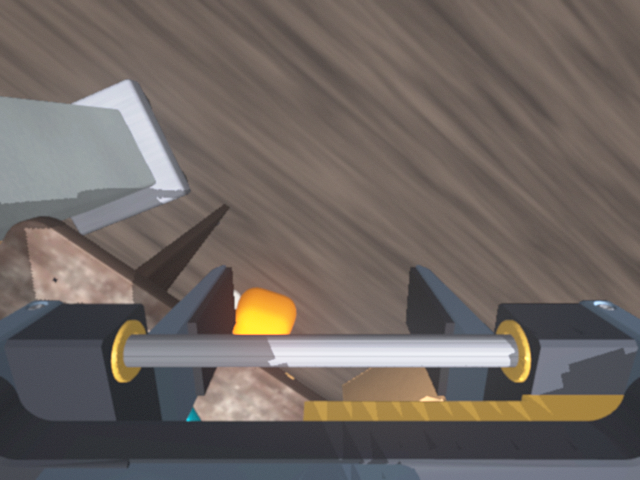

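```bash
python3 - <<'E'
import cv2
a=cv2.imread("pics/a_scene.png"); cv2.imwrite("pics/b1.png",cv2.resize(a[200:350,280:480],None,fx=4,fy=4,interpolation=cv2.INTER_CUBIC))
a=cv2.imread("pics/a_side.png"); cv2.imwrite("pics/b2.png",cv2.resize(a[190:340,260:460],None,fx=4,fy=4,interpolation=cv2.INTER_CUBIC))
E
```

```text
(no output)
```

View pics/b1.png

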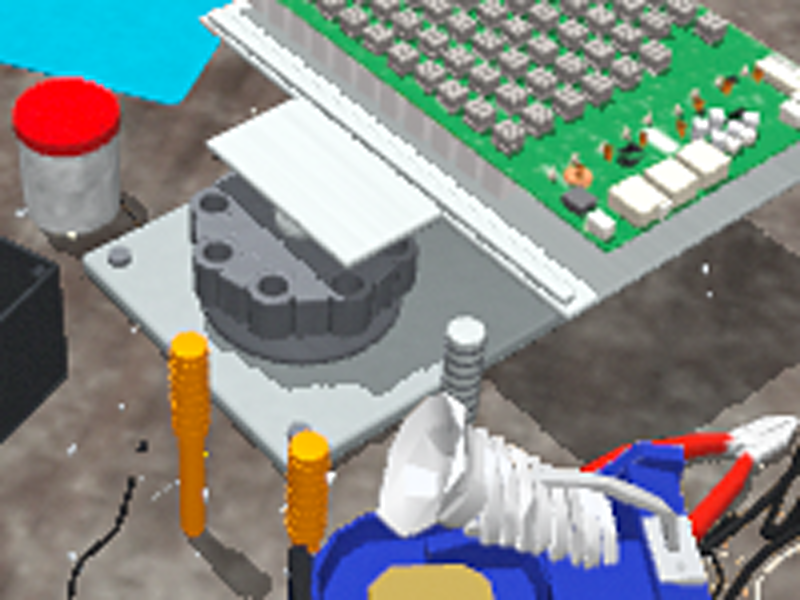

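View pics/b2.png

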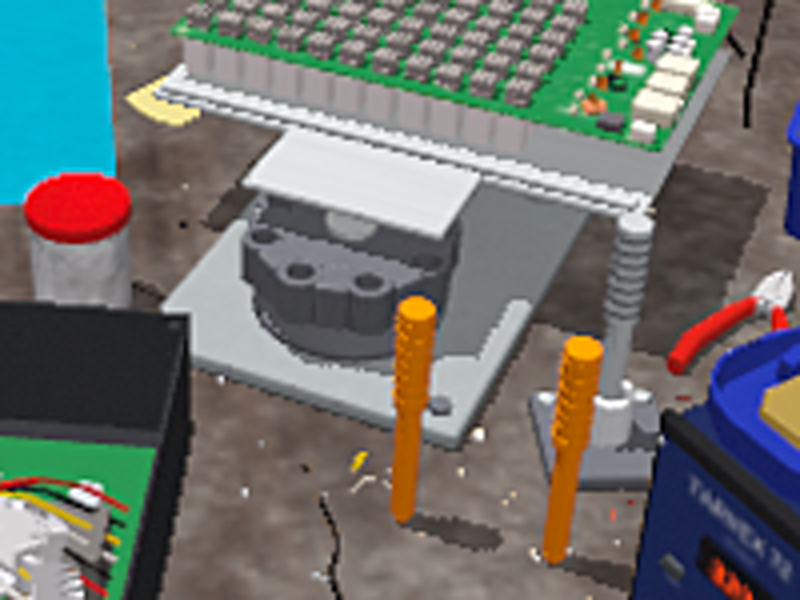

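```bash
cat > h.py <<'E'
from bench import ctrl
import numpy as np, cv2
np.set_printoptions(precision=4,suppress=True)
def par(n,R=None,p=None):
    P=ctrl.camera_params(n)
    if n=="wrist":
        T=np.eye(4);T[:3,:3]=R;T[:3,3]=p
        pose=T@P["T_tool_cam"]
    else: pose=P["pose"]
    return P,pose
def onz(n,uv,z,R=None,p=None):
    P,M=par(n,R,p); u,v=uv
    d=M[:3,:3]@np.array([(u-P["cx"])/P["fx"],-(v-P["cy"])/P["fy"],-1]); o=M[:3,3]
    return o+d*(z-o[2])/d[2]
def proj(n,X,R=None,p=None):
    P,M=par(n,R,p); c=M[:3,:3].T@(np.asarray(X,float)-M[:3,3])
    return np.array([P["cx"]+P["fx"]*c[0]/-c[2],P["cy"]-P["fy"]*c[1]/-c[2]])
E
python3 - <<'E'
from h import *
c1=lambda u,v:(u/4+280,v/4+200)
c2=lambda u,v:(u/4+260,v/4+190)
print("bar top",onz("scene",c1(466,328),.135),onz("side",c2(635,224),.135))
print("mouth",onz("side",c2(613,400),.036))
for s in [(213,202),(217,250),(273,286),(350,283)]: print("sock scene",onz("scene",c1(*s),.06))
for s in [(263,236),(301,271),(369,282),(430,262)]: print("sock side",onz("side",c2(*s),.06))
print("plate left",onz("scene",c1(84,260),.012),onz("side",c2(163,307),.012))
print("plate right front",onz("side",c2(458,445),.012), onz("side",c2(590,200),.012))
print("tongue scene L front,R front",onz("scene",c1(207,145),.085),onz("scene",c1(345,265),.085),"side",onz("side",c2(244,183),.085),onz("side",c2(442,235),.085))
print("orange tops",onz("scene",c1(189,343),.125),onz("side",c2(417,307),.125),onz("scene",c1(308,443),.125),onz("side",c2(583,350),.125))
print("orange bottoms",onz("scene",c1(192,530),.0),onz("side",c2(402,515),.0),onz("side",c2(556,555),.0))
print("tin",onz("scene",c1(66,115),.068),onz("side",c2(78,208),.068))
E
```

```text
bar top [ 0.5864 -0.1164  0.135 ] [ 0.5825 -0.1173  0.135 ]
mouth [ 0.5782 -0.1205  0.036 ]
sock scene [0.6094 0.0722 0.06  ]
sock scene [0.5887 0.0446 0.06  ]
sock scene [0.593  0.0085 0.06  ]
sock scene [ 0.6222 -0.0137  0.06  ]
sock side [0.6076 0.0722 0.06  ]
sock side [0.5867 0.0431 0.06  ]
sock side [0.5913 0.0085 0.06  ]
sock side [ 0.6193 -0.0145  0.06  ]
plate left [0.5633 0.122  0.012 ] [0.589  0.1219 0.012 ]
plate right front [ 0.545  -0.0553  0.012 ] [ 0.778  -0.0647  0.012 ]
tongue scene L front,R front [0.6167 0.0852 0.085 ] [ 0.6105 -0.0213  0.085 ] side [0.6149 0.086  0.085 ] [ 0.6099 -0.022   0.085 ]
orange tops [ 0.5005 -0.0421  0.125 ] [ 0.499  -0.0424  0.125 ] [ 0.5019 -0.1138  0.125 ] [ 0.4978 -0.1151  0.125 ]
orange bottoms [ 0.5007 -0.0411  0.    ] [ 0.5009 -0.0421  0.    ] [ 0.5037 -0.1154  0.    ]
tin [0.5889 0.1665 0.068 ] [0.5831 0.1667 0.068 ]
```

```bash
python3 - <<'E'
import cv2
a=cv2.imread("pics/a_scene.png"); cv2.imwrite("pics/c1.png",cv2.resize(a[150:450,340:640],None,fx=2,fy=2,interpolation=cv2.INTER_CUBIC))
a=cv2.imread("pics/a_side.png"); cv2.imwrite("pics/c2.png",cv2.resize(a[100:400,330:630],None,fx=2,fy=2,interpolation=cv2.INTER_CUBIC))
from h import *
def tri(a,b):
    A=[];o=[]
    M=[];r=np.zeros(3);K=np.zeros((3,3))
    for n,uv in (("scene",a),("side",b)):
        P,T=par(n); d=T[:3,:3]@np.array([(uv[0]-P["cx"])/P["fx"],-(uv[1]-P["cy"])/P["fy"],-1]); d/=np.linalg.norm(d)
        Q=np.eye(3)-np.outer(d,d); K+=Q; r+=Q@T[:3,3]
    return np.linalg.solve(K,r)
print("cone",tri((385,316),(483,247)))
print("tongueL",tri((280+207/4,200+145/4),(260+244/4,190+183/4)),"R",tri((280+345/4,200+265/4),(260+442/4,190+235/4)))
# circle fit
from scipy.optimize import least_squares
pix=[("scene",[(213,202),(217,250),(273,286),(350,283)],(280,200)),("side",[(263,236),(301,271),(369,282),(430,262)],(260,190))]
def f(p):
    x,y,a=p;r=[]
    for n,l,o in pix:
        for k,(u,v) in enumerate(l):
            t=np.radians(a+45*k); r+=list(proj(n,[x+.046*np.cos(t),y+.046*np.sin(t),.06])-np.array([u/4+o[0],v/4+o[1]]))
    return r
s=least_squares(f,[.631,.03,118]);print(s.x,np.array(s.fun).reshape(-1,2))
E
```

```text
cone [ 0.449  -0.2182  0.2475]
tongueL [0.6187 0.0876 0.0823] R [ 0.6101 -0.0218  0.0852]
[  0.6323   0.0318 120.6022] [[ 0.0645  0.3185]
 [ 0.0985  0.5652]
 [-0.0544  0.0882]
 [-0.827   0.0342]
 [ 0.5906 -0.249 ]
 [ 0.1186 -0.3027]
 [ 0.2748 -0.4007]
 [-0.5907 -0.6252]]
```

View pics/c1.png

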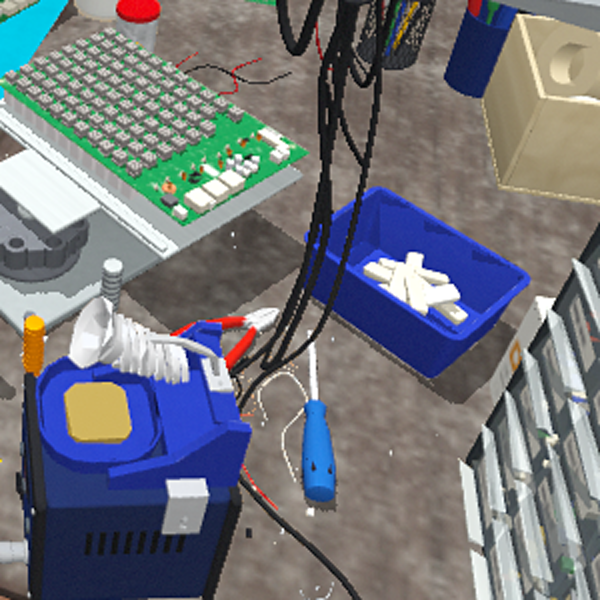

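View pics/c2.png

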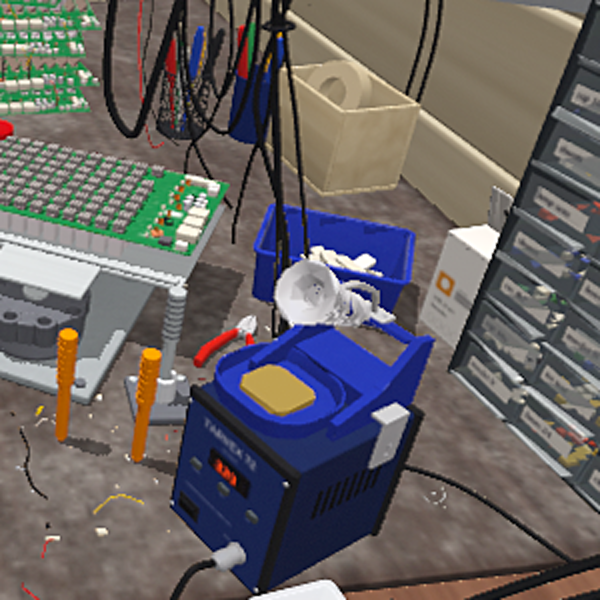

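```bash
cat >> h.py <<'E'
def tri(a,b):
    r=np.zeros(3);K=np.zeros((3,3))
    for n,uv in (("scene",a),("side",b)):
        P,T=par(n); d=T[:3,:3]@np.array([(uv[0]-P["cx"])/P["fx"],-(uv[1]-P["cy"])/P["fy"],-1]); d/=np.linalg.norm(d)
        Q=np.eye(3)-np.outer(d,d); K+=Q; r+=Q@T[:3,3]
    return np.linalg.solve(K,r)
def Rt(th):
    t=np.radians(th); x=np.array([np.sin(t),-np.cos(t),0]); y=np.array([0,0,-1.]); return np.stack([x,y,np.cross(x,y)],1)
E
python3 - <<'E'
from h import *
a=lambda u,v:(340+u/2,150+v/2); b=lambda u,v:(330+u/2,100+v/2)
print("spiral end",tri(a(185,375),b(385,315)))
print("sponge ctr",tri(a(98,410),b(280,390)))
print("station L top corner",tri(a(25,375),b(190,385)))
print("station back (rear fin tip)",tri(a(215,325),b(330,325)))
print("cable junction low",tri(a(325,180),b(280,200)))
for th in (90,120,135,180):
  for p in ([.58,-.119,.079],[.58,-.119,.22]):
    print(th,p,ctrl.ik(p,Rt(th)))
for th in (130,180,225):
    c=np.array([.632,.0318]);t=np.radians(th);print(th,ctrl.ik([*(c+.046*np.array([np.cos(t),np.sin(t)])),.107],Rt(th)))
E
```

```text
spiral end [ 0.4803 -0.2706  0.2267]
sponge ctr [ 0.4667 -0.2172  0.1485]
station L top corner [ 0.4555 -0.1544  0.1382]
station back (rear fin tip) [ 0.5644 -0.237   0.1621]
cable junction low [ 0.7878 -0.1769  0.1435]
90 [0.58, -0.119, 0.079] [-17.3719  34.7125  89.9317  -0.      55.3558 -17.3719]
90 [0.58, -0.119, 0.22] [-17.3719  25.2831  81.4479  -0.      73.269  -17.3719]
120 [0.58, -0.119, 0.079] [-17.3719  34.7125  89.9317  -0.      55.3558 -47.3719]
120 [0.58, -0.119, 0.22] [-17.3719  25.2831  81.4479  -0.      73.269  -47.3719]
135 [0.58, -0.119, 0.079] [-17.3719  34.7125  89.9317  -0.      55.3558 -62.3719]
135 [0.58, -0.119, 0.22] [-17.3719  25.2831  81.4479  -0.      73.269  -62.3719]
180 [0.58, -0.119, 0.079] [ -17.3719   34.7125   89.9317   -0.       55.3558 -107.3719]
180 [0.58, -0.119, 0.22] [ -17.3719   25.2831   81.4479   -0.       73.269  -107.3719]
130 [  0.7069  33.5125  86.5345  -0.      59.953  -39.2931]
180 [ -2.7227  32.2201  89.379   -0.      58.4009 -92.7227]
225 [  -5.7753   33.0627   87.5253   -0.       59.4119 -140.7753]
```

```bash
python3 - <<'E'
from h import *
ctrl.goto([.583,-.118,.22],Rt(90))
print(ctrl.current_t())
ctrl.command_gripper(.5)
p,R=ctrl.current_tool_pos(),ctrl.current_eef_rot()
im=ctrl.read_camera("wrist"); cv2.imwrite("pics/d_w.png",im)
im=ctrl.read_camera("scene"); cv2.imwrite("pics/d_s.png",im)
print(ctrl.current_t(),p,R,ctrl.current_contact_force())
print(proj("wrist",[.583,-.118,.135],R,p),proj("wrist",[.583,-.118,.036],R,p))
E
```

```text
2.9333
3.8583 [ 0.583 -0.118  0.22 ] [[ 1. -0.  0.]
 [-0.  0.  1.]
 [-0. -1.  0.]] [0.5755 0.7695 0.5196]
[321.0838 247.1322] [320.7676 217.0875]
```

View pics/d_w.png

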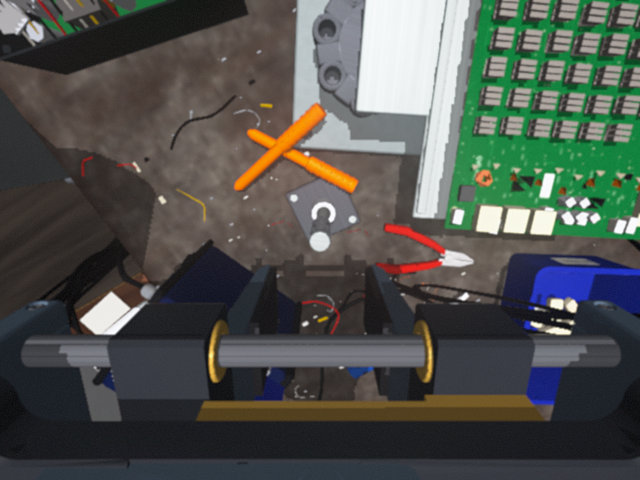

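View pics/d_s.png

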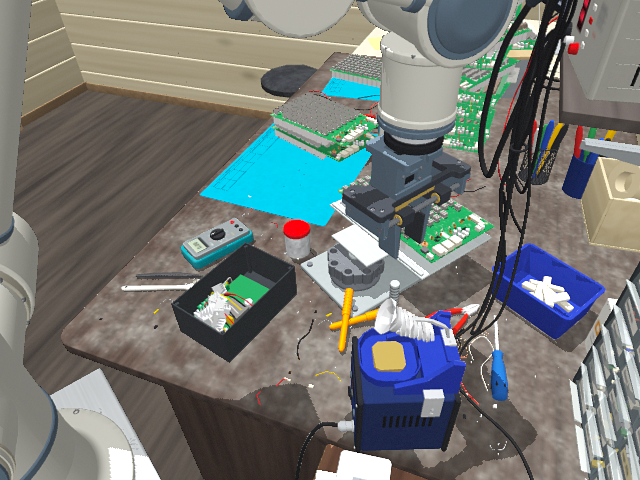

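```bash
python3 - <<'E'
import cv2
a=cv2.imread("pics/d_w.png"); cv2.imwrite("pics/e1.png",cv2.resize(a[165:265,250:390],None,fx=5,fy=5,interpolation=cv2.INTER_CUBIC))
cv2.imwrite("pics/e2.png",cv2.resize(a[0:160,270:470],None,fx=4,fy=4,interpolation=cv2.INTER_CUBIC)[:600])
E
```

```text
(no output)
```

View pics/e1.png

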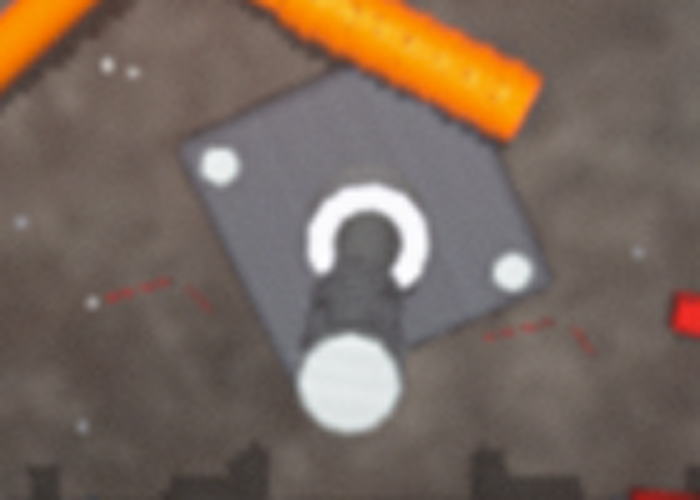

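View pics/e2.png

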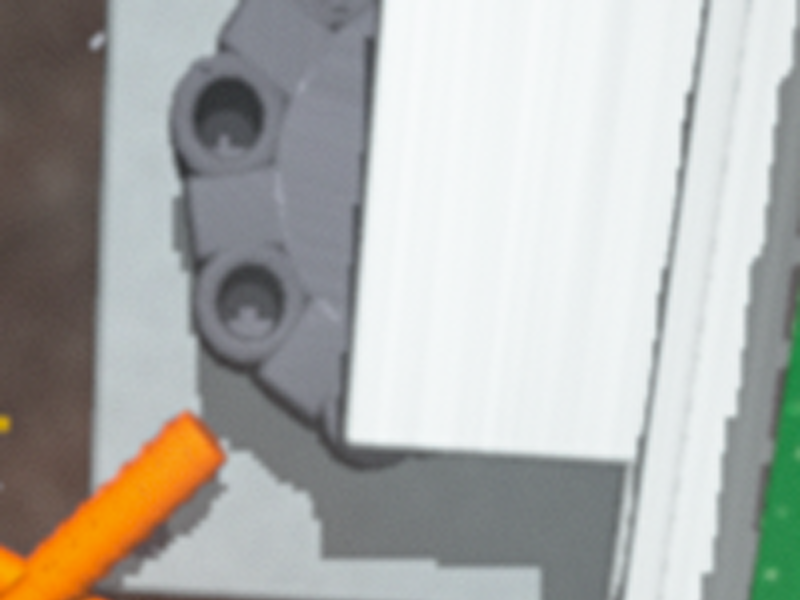

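```bash
python3 - <<'E'
from h import *
p,R=ctrl.current_tool_pos(),ctrl.current_eef_rot()
print(onz("wrist",(320,241.6),.135,R,p),onz("wrist",(323.8,213.6),.036,R,p))
print(onz("wrist",(327.2,28.7),.06,R,p),onz("wrist",(332.5,73.5),.06,R,p))
print(onz("wrist",(270+347/4,443/4),.085,R,p),onz("wrist",(270+380/4,0),.085,R,p))
E
```

```text
[ 0.5822 -0.1136  0.135 ] [ 0.5861 -0.1143  0.036 ]
[0.5881 0.047  0.06  ] [0.5928 0.0132 0.06  ]
[ 0.612 -0.018  0.085] [0.6158 0.0599 0.085 ]
```

```bash
python3 - <<'E'
from h import *
print(ctrl.move_l([.5835,-.116,.081],vel=.12,contact_N=8))
p,R=ctrl.current_tool_pos(),ctrl.current_eef_rot()
im=ctrl.read_camera("wrist"); cv2.imwrite("pics/f_w.png",im)
im=ctrl.read_camera("side"); cv2.imwrite("pics/f_s.png",im)
print(ctrl.current_t(),p,ctrl.current_contact_force())
print(proj("wrist",[.5835,-.116,.135],R,p))
E
```

```text
False
5.2667 [ 0.5839 -0.1161  0.0817] [ 0.1539 -0.007   0.1574]
[321.3054 358.7272]
```

View pics/f_w.png

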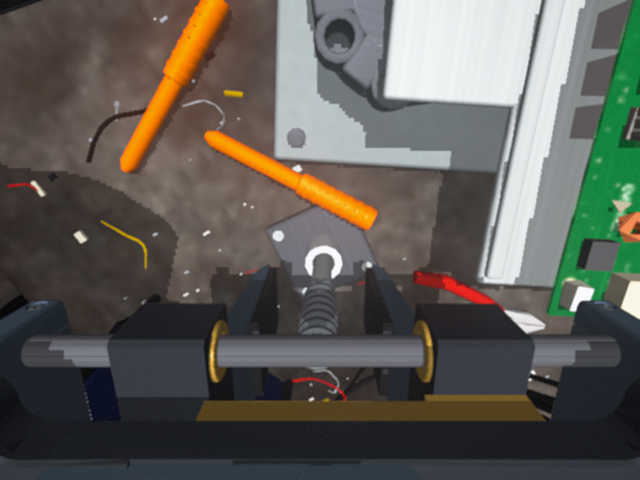

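View pics/f_s.png

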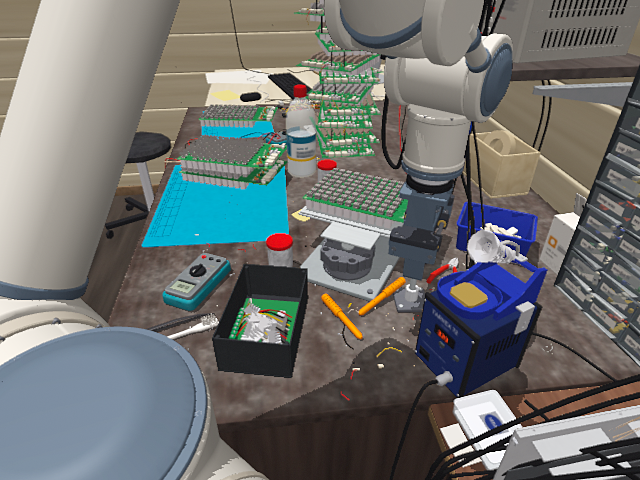

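```bash
python3 - <<'E'
from h import *
p,R=ctrl.current_tool_pos(),ctrl.current_eef_rot()
im=cv2.imread("pics/f_w.png"); cv2.imwrite("pics/g0.png",cv2.resize(im[190:370,250:400],None,fx=3.3,fy=3.3,interpolation=cv2.INTER_CUBIC))
print(onz("wrist",(323.5,262),.036,R,p),onz("wrist",(320,370),.135,R,p))
f0=ctrl.current_contact_force()
ctrl.command_gripper(0.0); print(ctrl.current_grip_width()*91,ctrl.current_contact_force()-f0)
print(ctrl.move_l([p[0],p[1],.125],vel=.1,contact_N=15),ctrl.current_contact_force()-f0)
p,R=ctrl.current_tool_pos(),ctrl.current_eef_rot()
im=ctrl.read_camera("wrist"); cv2.imwrite("pics/g_w.png",im)
cv2.imwrite("pics/g1.png",cv2.resize(im[190:370,250:400],None,fx=3.3,fy=3.3,interpolation=cv2.INTER_CUBIC))
im=ctrl.read_camera("side"); cv2.imwrite("pics/g_s.png",cv2.resize(im[190:340,340:540],None,fx=4,fy=4,interpolation=cv2.INTER_CUBIC))
im=ctrl.read_camera("scene"); cv2.imwrite("pics/g_c.png",im)
print(ctrl.current_t(),p)
E
```

```text
[ 0.5854 -0.1134  0.036 ] [ 0.583  -0.1211  0.135 ]
15.569805663802018 [ 5.2944  0.7581 -2.7453]
False [-0.1716  0.0875 -2.6168]
6.5833 [ 0.5834 -0.116   0.1244]
```

View pics/g_w.png

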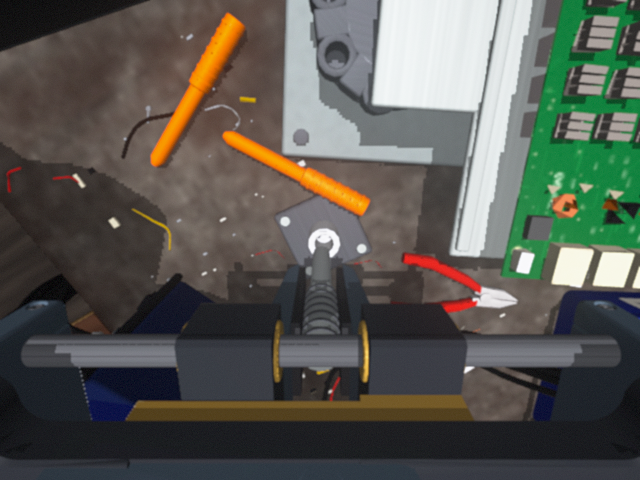

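View pics/g_s.png

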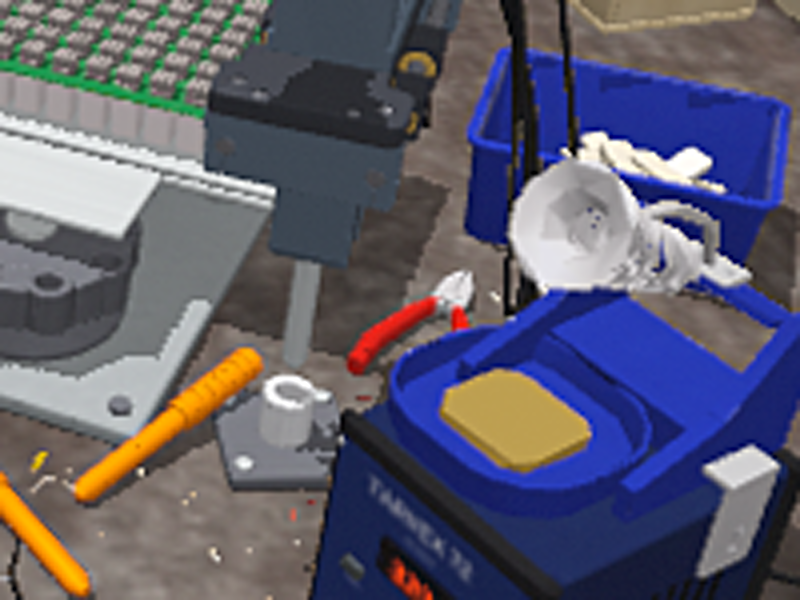

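View pics/g1.png

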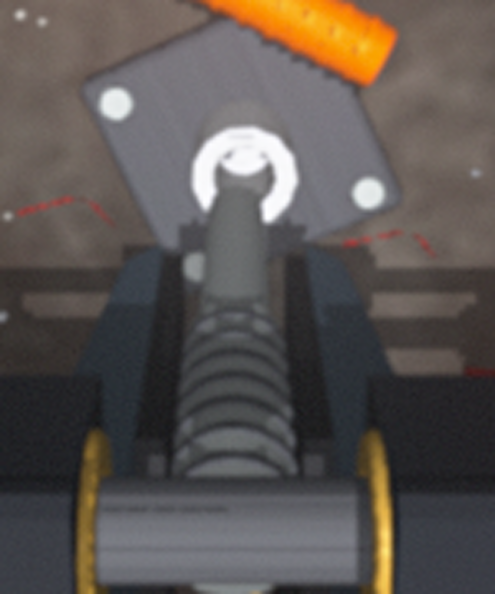

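```bash
python3 - <<'E'
from h import *
p,R=ctrl.current_tool_pos(),ctrl.current_eef_rot()
print(p,"tip est",onz("wrist",(323.6,246),.0535,R,p),"mouth",onz("wrist",(250+245/3.3,190+177/3.3),.036,R,p), "grip base edge at z .123", onz("wrist",(250+237/3.3,190+300/3.3),.1235,R,p))
# side image: shaft bottom & mouth
b=lambda u,v:(340+u/4,190+v/4)
print("side tip",onz("side",b(294,360),.0535),"mouth",onz("side",b(288,388),.036),proj("side",[p[0],p[1],.0535]),b(294,360))
print("side shaft top", onz("side",b(307,264),.107))
im=cv2.imread("pics/g_c.png"); cv2.imwrite("pics/g_c2.png",cv2.resize(im[200:350,280:480],None,fx=4,fy=4,interpolation=cv2.INTER_CUBIC))
E
```

```text
[ 0.5833 -0.116   0.1241] tip est [ 0.585  -0.1103  0.0535] mouth [ 0.5856 -0.1141  0.036 ] grip base edge at z .123 [ 0.5834 -0.1069  0.1235]
side tip [ 0.5862 -0.117   0.0535] mouth [ 0.586  -0.1163  0.036 ] [412.6341 280.7355] (413.5, 280.0)
side shaft top [ 0.5903 -0.1155  0.107 ]
```

View pics/g_c2.png

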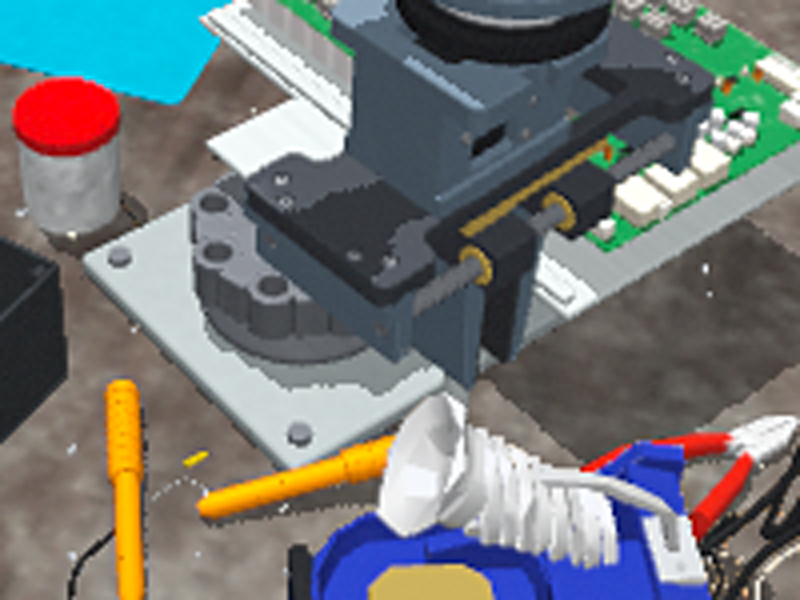

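```bash
cat >> h.py <<'E'
C=np.array([.6323,.0318])
def soc(th,z,r=.046,c=C):
    t=np.radians(th); return [c[0]+r*np.cos(t),c[1]+r*np.sin(t),z]
def shot(n,f,box=None,s=1):
    im=ctrl.read_camera(n)
    if box: im=im[box[1]:box[3],box[0]:box[2]]
    if s!=1: im=cv2.resize(im,None,fx=s,fy=s,interpolation=cv2.INTER_CUBIC)
    cv2.imwrite(f"pics/{f}.png",im)
E
python3 - <<'E'
from h import *
p=ctrl.current_tool_pos()
ctrl.move_l([p[0],p[1],.15],vel=.15)
ctrl.goto(soc(210.6,.15),Rt(210.6))
ctrl.move_l(soc(210.6,.140),vel=.1)
p,R=ctrl.current_tool_pos(),ctrl.current_eef_rot()
print(ctrl.current_t(),p)
shot("wrist","h_w"); shot("scene","h_c",(280,180,480,330),4); shot("side","h_s",(260,170,460,320),4)
for th in (165.6,210.6): print(proj("wrist",soc(th,.06),R,p))
E
```

```text
8.875 [0.5922 0.0083 0.1394]
[361.7208 265.5336]
[318.5733 248.5876]
```

View pics/h_w.png

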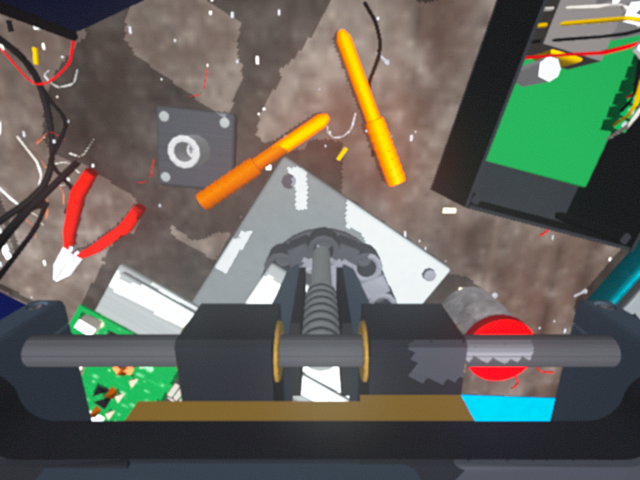

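View pics/h_c.png

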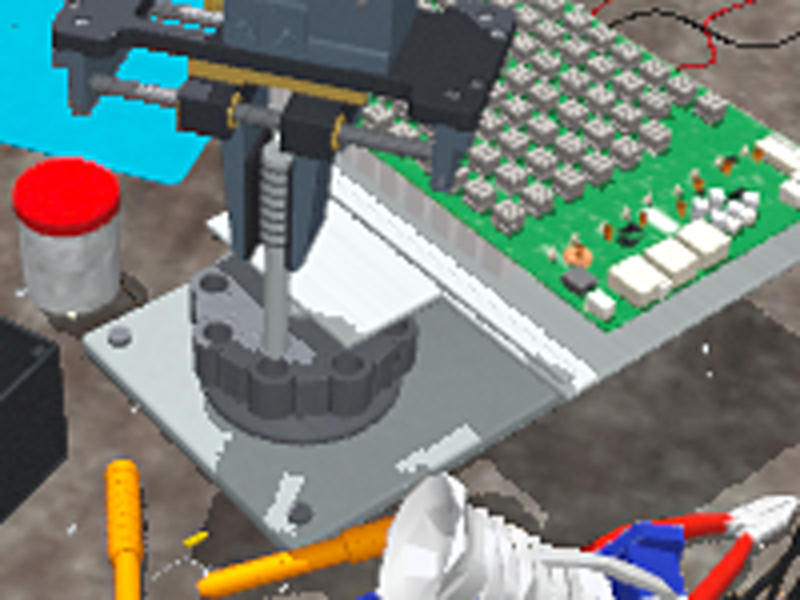

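View pics/h_s.png

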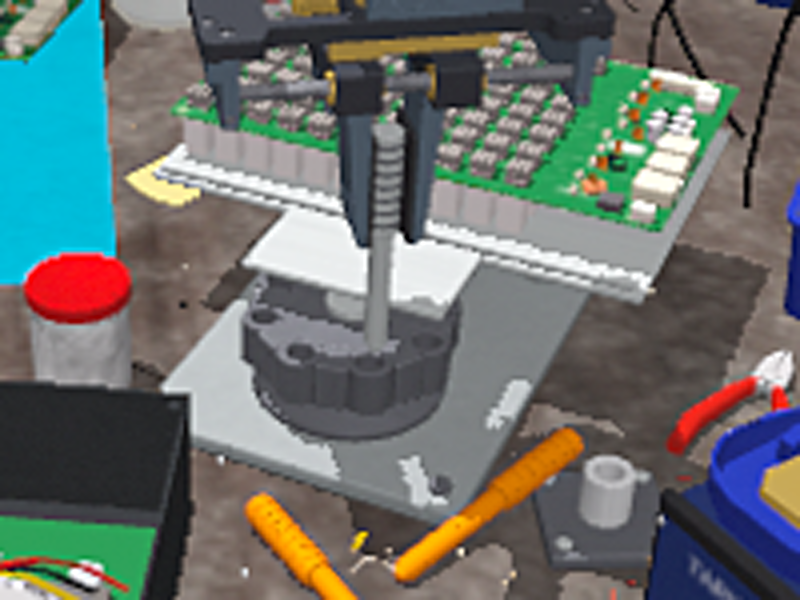

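```bash
python3 - <<'E'
from h import *
p=ctrl.current_tool_pos();print(p)
for n,uv,so in (("scene",(280+275/4,180+352/4),(280+273/4,180+367/4)),("side",(260+377/4,170+349/4),(260+370/4,170+363/4))):
    print(n,"tip",onz(n,uv,p[2]-.0708),"pred px",proj(n,[p[0],p[1],p[2]-.0708]),uv,"socket",onz(n,so,.06))
im=cv2.imread("pics/h_w.png"); cv2.imwrite("pics/h2.png",cv2.resize(im[210:330,240:400],None,fx=5,fy=5,interpolation=cv2.INTER_CUBIC))
E
```

```text
[0.5928 0.0083 0.1402]
scene tip [0.5935 0.0079 0.0694] pred px [348.3252 268.0705] (348.75, 268.0) socket [0.5925 0.008  0.06  ]
side tip [0.5909 0.0046 0.0694] pred px [352.7954 256.3047] (354.25, 257.25) socket [0.5907 0.0077 0.06  ]
```

View pics/h2.png

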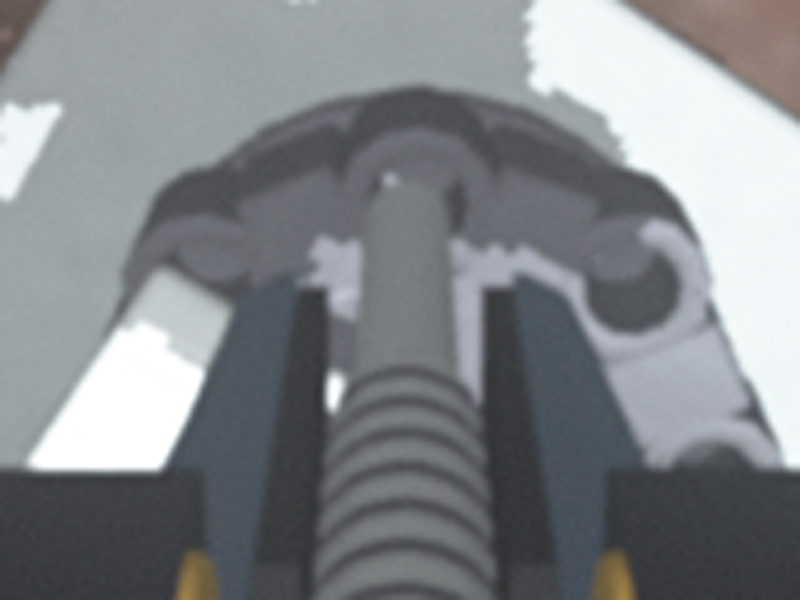

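```bash
python3 - <<'E'
from h import *
p0=ctrl.current_tool_pos()
f0=ctrl.current_contact_force(); print(f0)
q=[.5921,.0096]
print(ctrl.move_l([*q,.111],vel=.06,contact_N=6))
print(ctrl.current_tool_pos(),ctrl.current_contact_force()-f0,ctrl.current_t())
shot("wrist","i_w",(240,210,400,330),5); shot("scene","i_c",(280,180,480,330),4)
ctrl.read_camera
im=ctrl.read_camera("scene"); cv2.imwrite("pics/ref_scene.png",im)
im=ctrl.read_camera("side"); cv2.imwrite("pics/ref_side.png",im)
E
```

```text
[ 0.6215  0.1739 -1.4799]
True
[0.5924 0.0097 0.1224] [ 1.6645  4.062  -5.2484] 9.3833
```

View pics/i_w.png

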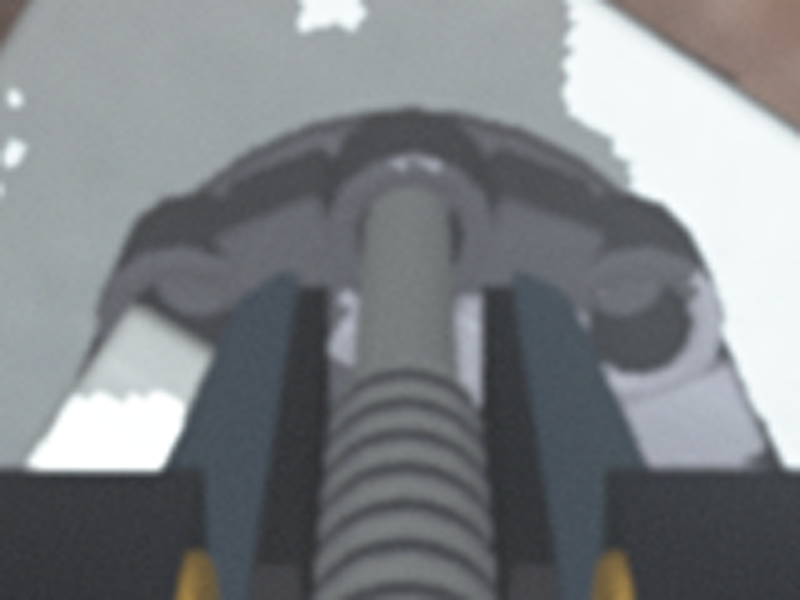

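View pics/i_c.png

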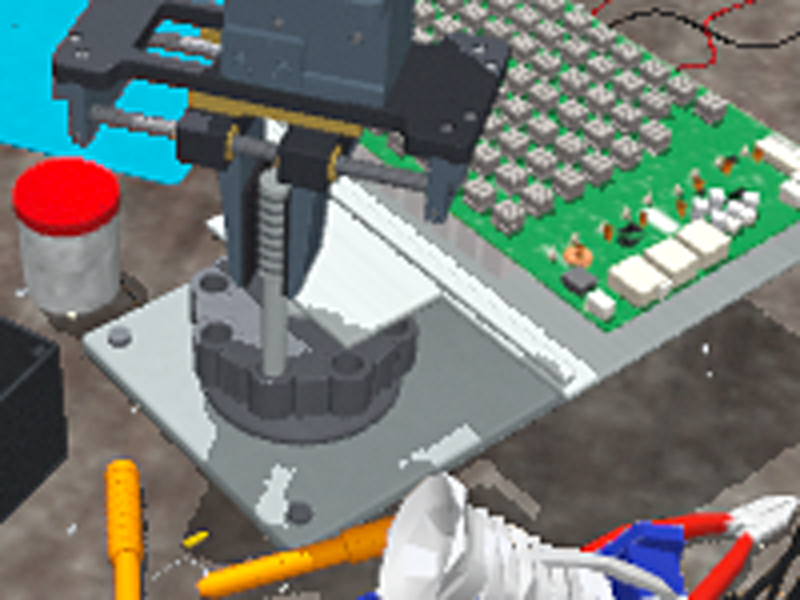

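```bash
python3 - <<'E'
from h import *
f0=np.array([.62,.17,-1.48])
ctrl.move_l([.5929,.0109,.1235],vel=.05); print(ctrl.current_contact_force()-f0)
print(ctrl.move_l([.5929,.0109,.111],vel=.05,contact_N=8))
print(ctrl.current_tool_pos(),ctrl.current_contact_force()-f0,ctrl.current_t())
E
```

```text
[-1.2863  0.0367  0.2635]
False
[0.5927 0.0109 0.1106] [-0.913  -0.2317 -0.5206] 10.2333
```

```bash
cat >> h.py <<'E'
F0=np.array([.62,.17,-1.48])
def forces(th,n=3):
    fs=[]
    for i in range(n):
        if i: ctrl.sleep(.03)
        fs.append(ctrl.current_contact_force()-F0)
    f=np.mean(fs,0); t=np.radians(th)
    return np.array([-(f[0]*np.sin(t)-f[1]*np.cos(t)), f[0]*np.cos(t)+f[1]*np.sin(t), f[2]])
def arc(th0,pos0,c,steps,z,vel=.05,corr=0.):
    """rotate clockwise about c, from tool angle th0 at pos0; prints tangential/radial/z force at stops"""
    v0=np.array(pos0[:2])-c
    for d in steps:
        a=np.radians(-d); M=np.array([[np.cos(a),-np.sin(a)],[np.sin(a),np.cos(a)]])
        q=c+M@v0; th=th0-d
        hit=ctrl.move_l([*q,z],vel=vel,ori=Rt(th),contact_N=25)
        print("th %.1f"%th,forces(th),"pos",ctrl.current_tool_pos(),"t %.2f"%ctrl.current_t(),"HIT" if hit else "",flush=True)
        if hit: break
E
python3 - <<'E'
from h import *
arc(210.6,[.5929,.0109],C+[.0003,.0014],[5,10,15,20],.111)
shot("side","j_s",(260,170,460,320),4)
E
```

```text
th 205.6 [ 2.393  -0.2605 -1.3228] pos [0.5914 0.0143 0.1111] t 10.55 
th 200.6 [ 2.2925 -0.8775  0.0789] pos [0.5898 0.018  0.1111] t 10.87 
th 195.6 [ 2.1988 -0.0499  1.3165] pos [0.5886 0.0219 0.1111] t 11.18 
th 190.6 [ 2.3873 -0.0536  1.2599] pos [0.5876 0.0258 0.111 ] t 11.50
```

View pics/j_s.png

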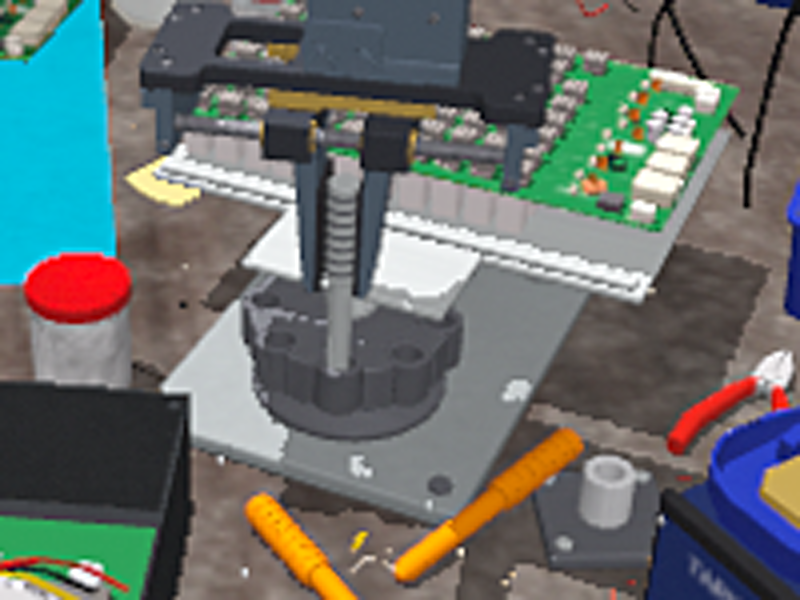

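```bash
python3 - <<'E'
from h import *
th0=210.6;c=C+[.0003,.0014];v0=np.array([.5929,.0109])-c
for d in (28,36):
    a=np.radians(-d); M=np.array([[np.cos(a),-np.sin(a)],[np.sin(a),np.cos(a)]])
    q=c+M@v0; th=th0-d
    ctrl.move_l([*q,.111],vel=.05,ori=Rt(th),contact_N=25)
    for k in range(5):
        print("th %.1f"%th,forces(th,1),ctrl.current_contact_force(),ctrl.current_wrist_torque(),ctrl.current_tool_pos()[:2]-q,"%.3f"%ctrl.current_t()); ctrl.sleep(.02)
E
```

```text
th 182.6 [2.1932 0.0013 1.1858] [ 0.7182 -2.021  -0.2942] [-0.4336 -0.1684 -0.0357] [-0.0001  0.    ] 11.842
th 182.6 [3.047  0.3758 0.4474] [ 0.3828 -2.891  -1.0326] [-0.3499 -0.121   0.1016] [-0.0001  0.    ] 11.858
th 182.6 [2.4296 1.8498 1.6556] [-1.1177 -2.341   0.1756] [-0.439  -0.1609 -0.0002] [-0.0001  0.    ] 11.875
th 182.6 [ 1.4327 -0.1456  1.2921] [ 0.8304 -1.2547 -0.1879] [-0.3929 -0.0555 -0.0254] [-0.0001 -0.    ] 11.892
th 182.6 [2.4057 0.3273 1.6992] [ 0.4022 -2.248   0.2192] [-0.3617 -0.0688 -0.0291] [-0.  0.] 11.908
th 174.6 [2.5223 0.5328 1.1062] [-0.1478 -2.2909 -0.3738] [-0.4055 -0.0048 -0.0035] [-0.0001  0.    ] 12.217
th 174.6 [1.3554 1.1645 0.3929] [-0.6669 -1.0698 -1.0871] [-0.3912  0.0901  0.0135] [-0.0001 -0.    ] 12.233
th 174.6 [1.7432 1.3559 0.1698] [-0.8939 -1.4378 -1.3102] [-0.3852  0.0625 -0.0097] [-0.0001 -0.    ] 12.250
th 174.6 [3.2986 0.7972 1.179 ] [-0.4841 -3.039  -0.301 ] [-0.3303  0.054  -0.0444] [-0.0001 -0.    ] 12.267
th 174.6 [1.7861 1.4069 0.6705] [-0.9487 -1.4757 -0.8095] [-0.4157  0.0591  0.0029] [-0.0001 -0.    ] 12.283
```

```bash
python3 - <<'E'
from h import *
shot("side","k_s",(260,170,460,320),4);shot("scene","k_c",(280,180,480,330),4);shot("wrist","k_w")
p,R=ctrl.current_tool_pos(),ctrl.current_eef_rot();print(p)
E
```

```text
[0.5873 0.0384 0.1109]
```

View pics/k_s.png

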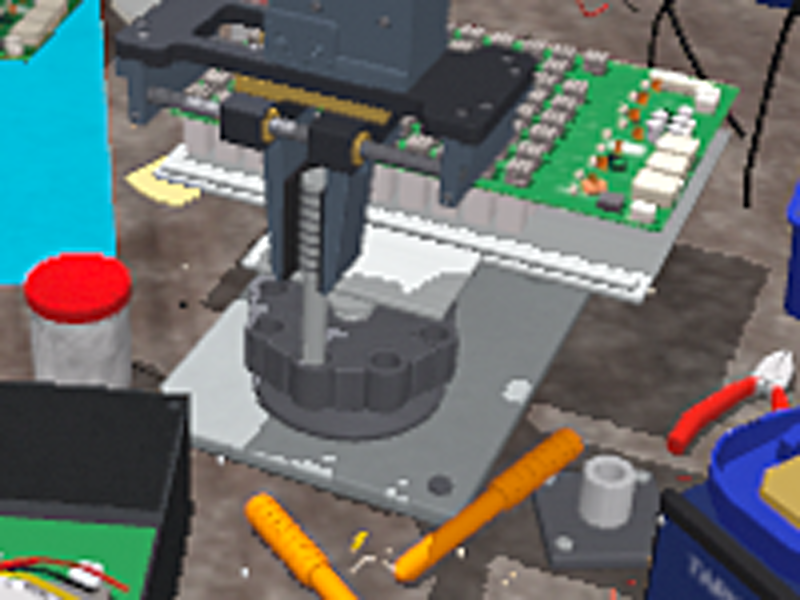

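View pics/k_c.png

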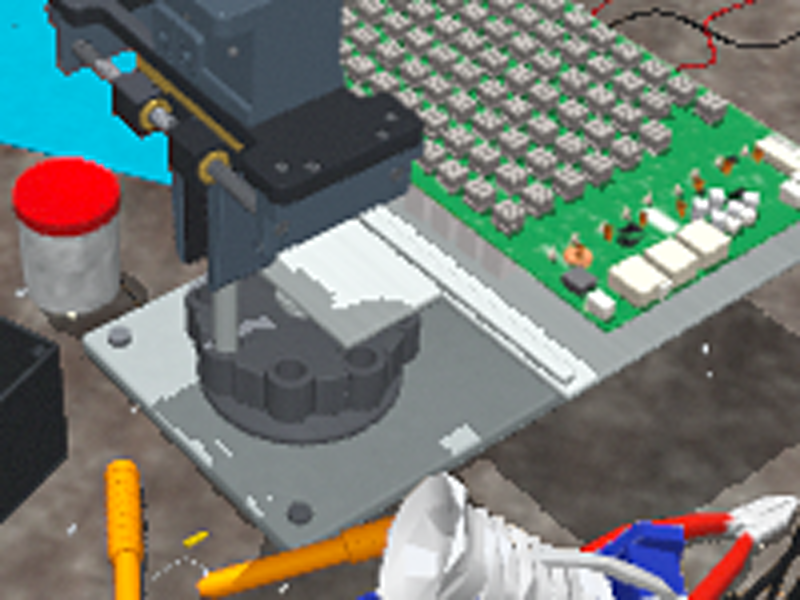

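View pics/k_w.png

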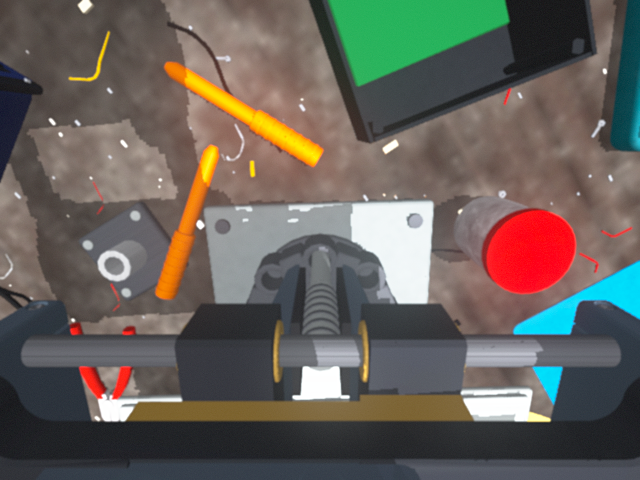

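```bash
cat >> h.py <<'E'
PATCH={"scene":(425,185,495,265),"side":(388,180,448,232)}
def lift(save=None):
    out=[]
    for n,(a,b,c,d) in PATCH.items():
        im=ctrl.read_camera(n)
        if save: cv2.imwrite(f"pics/{save}_{n}.png",im)
        ref=cv2.imread(f"pics/ref_{n}.png")
        out.append(lift_im(n,ref,im))
    return out
def lift_im(n,ref,im):
    a,b,c,d=PATCH[n]
    g=lambda x:cv2.cvtColor(x,cv2.COLOR_BGR2GRAY)[b:d,a:c].astype(np.float32)
    A,B=g(ref),g(im)
    W=np.eye(2,3,dtype=np.float32)
    try:
        cc,W=cv2.findTransformECC(A,B,W,cv2.MOTION_TRANSLATION,(3,200,1e-7),None,1)
    except cv2.error: return None
    X=np.array([.75,-.04,.12]); dp=(proj(n,X+[0,0,.005])-proj(n,X))/5
    s=W[:,2]; mm=s@dp/(dp@dp)
    return round(float(mm),2),np.round(s,3),round(cc,4)
E
python3 - <<'E'
from h import *
print(lift("l0"))
c=C+[.0003,.0014];v0=np.array([.5929,.0109])-c
X=np.array([.75,-.04,.12])
for n in ("scene","side"): print(n,proj(n,X),(proj(n,X+[0,0,.005])-proj(n,X))/5)
E
```

```text
[(0.01, array([-0.   , -0.002], dtype=float32), 0.9995), (-0.11, array([-0.005,  0.045], dtype=float32), 0.8489)]
scene [427.0993 225.2091] [ 0.0635 -0.4055]
side [398.91   202.8338] [ 0.048  -0.4065]
```

```bash
python3 - <<'E'
from h import *
th0=210.6;c=C+[.0003,.0014];v0=np.array([.5929,.0109])-c
ref=cv2.imread("pics/ref_scene.png")
for d in (45,54,63,72,78):
    a=np.radians(-d); M=np.array([[np.cos(a),-np.sin(a)],[np.sin(a),np.cos(a)]])
    q=c+M@v0; th=th0-d
    hit=ctrl.move_l([*q,.111],vel=.05,ori=Rt(th),contact_N=25)
    f=forces(th,4)
    l=lift_im("scene",ref,ctrl.read_camera("scene"))
    print("th %.1f"%th,f,l,"%.2f"%ctrl.current_t(),hit)
    if hit or (l and l[0]>.3): break
shot("side","m_s",(260,170,460,320),4);shot("scene","m_c",(280,180,480,330),4);shot("wrist","m_w")
E
```

```text
th 165.6 [2.2874 1.3358 0.7767] (0.01, array([-0.001, -0.003], dtype=float32), 0.9995) 13.01 False
th 156.6 [ 2.8817  1.7203 -0.3443] (0.01, array([-0.001, -0.004], dtype=float32), 0.9995) 13.47 False
th 147.6 [ 2.5028  2.6276 -0.5213] (0.01, array([-0.   , -0.004], dtype=float32), 0.9995) 13.93 False
th 138.6 [ 3.223   2.8088 -1.1304] (0.01, array([ 0.001, -0.003], dtype=float32), 0.9995) 14.38 False
th 132.6 [ 3.7925  2.9757 -1.1436] (0.01, array([-0.   , -0.003], dtype=float32), 0.9995) 14.79 False
```

View pics/m_s.png

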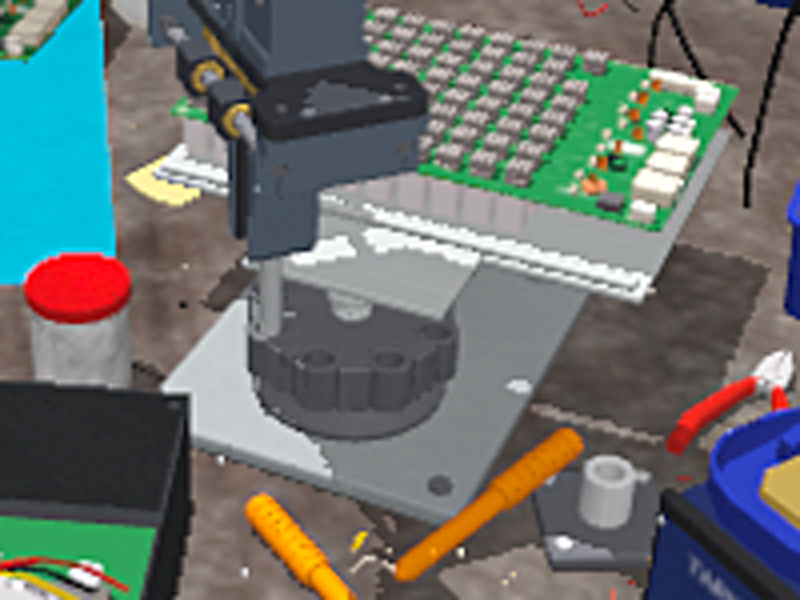

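View pics/m_c.png

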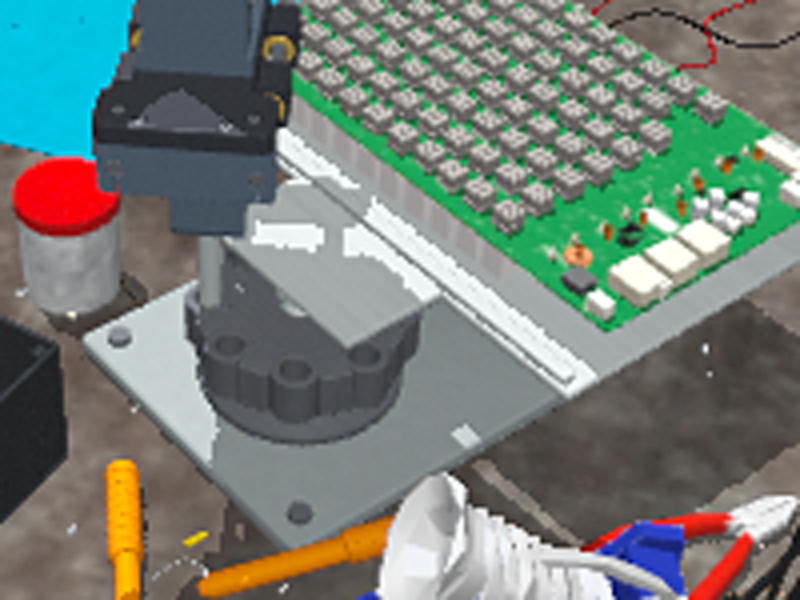

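View pics/m_w.png

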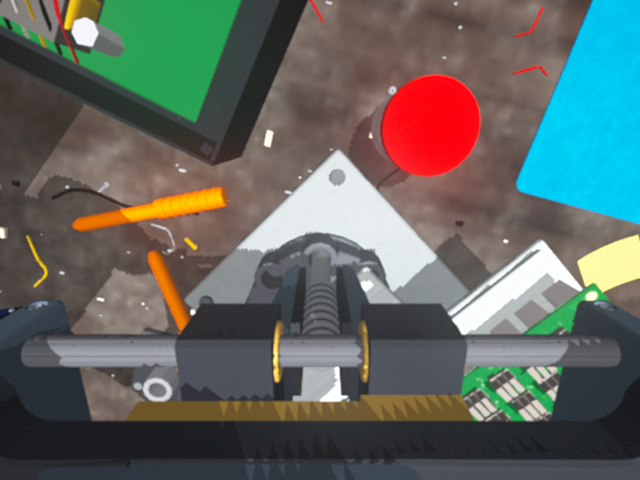

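```bash
python3 - <<'E'
from h import *
from scipy.optimize import least_squares
# joint fit: initial & now, per-camera pixel biases
obs=[("scene",0,0,[(213,202),(217,250),(273,286),(350,283)],(280,200)),("side",0,0,[(263,236),(301,271),(369,282),(430,262)],(260,190)),
("scene",1,1,[(228,345),(295,370),(362,352)],(280,180)),("side",1,1,[(320,357),(389,358),(437,330)],(260,170))]
def f(p):
    x,y=p[:2];r=[]
    for n,k0,st,l,o in obs:
        for k,(u,v) in enumerate(l):
            t=np.radians(p[2+st]+45*k); r+=list(proj(n,[x+.046*np.cos(t),y+.046*np.sin(t),.06])-np.array([u/4+o[0],v/4+o[1]]))
    return r
s=least_squares(f,[.632,.032,120,178],loss="soft_l1",f_scale=.5);print(s.x);print(np.array(f(s.x)).reshape(-1,2))
E
```

```text
[  0.6321   0.032  120.7    178.7418]
[[-0.0798  0.3521]
 [-0.0189  0.5993]
 [-0.1527  0.1068]
 [-0.9281  0.0305]
 [ 0.49   -0.1885]
 [ 0.0422 -0.2477]
 [ 0.2065 -0.3621]
 [-0.6734 -0.6028]
 [ 0.1459  0.026 ]
 [-0.2425 -0.057 ]
 [ 0.5471  0.6939]
 [-0.1445 -0.1754]
 [ 0.1684 -0.1378]
 [-0.2288 -0.1854]]
```

```bash
cat >> h.py <<'E'
CT=np.array([.6324,.0340])
def rehook(th_from,th_to,zi=.111,zh=.141,back=1.0,c=CT):
    p=ctrl.current_tool_pos(); a=np.radians(back); v=p[:2]-c
    M=np.array([[np.cos(a),-np.sin(a)],[np.sin(a),np.cos(a)]]); q=c+M@v
    ctrl.move_l([*q,zi],vel=.04); print("relaxed",forces(th_from))
    ctrl.move_l([*q,zh],vel=.1); print("lifted",forces(th_from),ctrl.current_contact_force())
    ctrl.move_l(soc(th_to,zh,c=c),vel=.055,ori=Rt(th_to))
    print("over",forces(th_to),ctrl.current_contact_force(),"%.2f"%ctrl.current_t())
    hit=ctrl.move_l(soc(th_to,zi,c=c),vel=.07,contact_N=6)
    print("in",hit,forces(th_to),ctrl.current_tool_pos(),"%.2f"%ctrl.current_t())
    return hit
E
python3 - <<'E'
from h import *
rehook(132.6,223.7)
shot("wrist","n_w",(240,210,400,330),5);shot("side","n_s",(260,170,460,320),4)
E
```

```text
relaxed [ 1.5036  2.5194 -1.323 ]
lifted [ 0.6156  0.3854 -0.3942] [-0.3281 -0.2423 -1.8781]
over [-0.3378  0.449  -0.3017] [-0.3159 -0.087  -0.6646] 17.58
in False [-0.8546 -1.1025 -1.382 ] [0.5991 0.0023 0.111 ] 18.23
```

View pics/n_w.png

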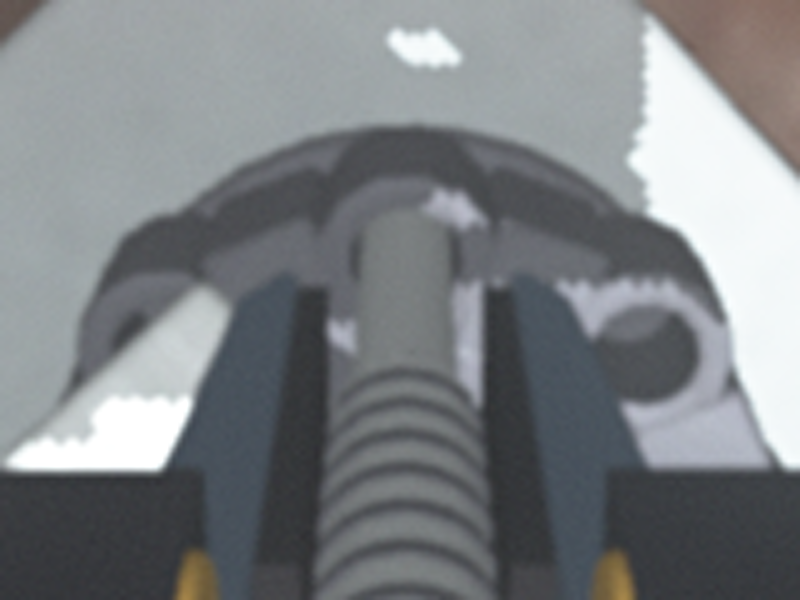

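View pics/n_s.png

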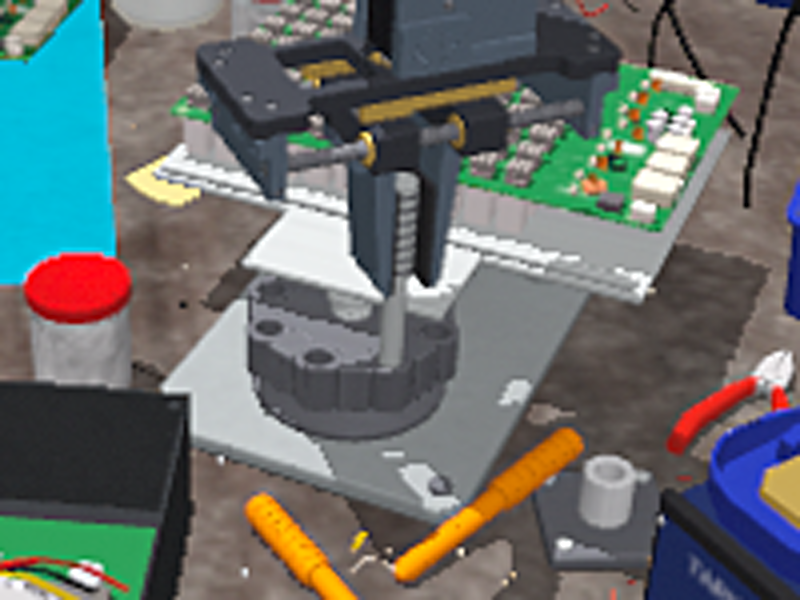

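```bash
cat >> h.py <<'E'
def stroke(th0,steps,z=.111,vel=.05,stop=None,c=CT,p0=None,n=4):
    v0=(np.array(p0) if p0 is not None else np.array(soc(th0,z,c=c)[:2]))-c
    ref=cv2.imread("pics/ref_scene.png")
    for d in steps:
        a=np.radians(-d); M=np.array([[np.cos(a),-np.sin(a)],[np.sin(a),np.cos(a)]])
        q=c+M@v0; th=th0-d
        hit=ctrl.move_l([*q,z],vel=vel,ori=Rt(th),contact_N=25)
        f=forces(th,n); l=lift_im("scene",ref,ctrl.read_camera("scene"))
        print("th %.1f"%th,f,l,"%.2f"%ctrl.current_t(),"HIT" if hit else "")
        if hit or (stop is not None and l and l[0]>stop): return th,l
    return th,l
E
python3 - <<'E'
from h import *
stroke(223.7,[9,18,27,36,45,54,63,72,81,90],stop=.4)
shot("side","o_s",(260,170,460,320),4);shot("scene","o_c",(280,180,480,330),4)
E
```

```text
th 214.7 [ 2.7167 -1.2557  1.9695] (0.0, array([ 0.   , -0.002], dtype=float32), 0.9996) 18.78 
th 205.7 [ 2.3681 -1.8372  2.4796] (0.0, array([ 0.002, -0.   ], dtype=float32), 0.9995) 19.24 
th 196.7 [ 2.1501 -2.4526  1.5737] (0.01, array([-0.002, -0.004], dtype=float32), 0.9995) 19.70 
th 187.7 [ 2.276  -2.9416  0.4876] (0.01, array([-0.   , -0.003], dtype=float32), 0.9995) 20.16 
th 178.7 [ 1.5814 -2.7987  0.1081] (0.01, array([-0.001, -0.003], dtype=float32), 0.9995) 20.62 
th 169.7 [ 2.3932 -2.5853  0.1899] (0.01, array([ 0.001, -0.002], dtype=float32), 0.9994) 21.07 
th 160.7 [ 2.4467 -2.8569 -0.4909] (0.01, array([ 0.001, -0.003], dtype=float32), 0.9994) 21.53 
th 151.7 [ 4.0419 -3.358  -0.1752] (0.16, array([ 0.026, -0.061], dtype=float32), 0.992) 21.99 
th 142.7 [ 4.838  -3.2082 -0.3568] (0.8, array([ 0.031, -0.326], dtype=float32), 0.9516) 22.45
```

```bash
python3 - <<'E'
from h import *
stroke(223.7,[90])
shot("side","o_s",(260,170,460,320),4);shot("scene","o_c",(280,180,480,330),4)
im=ctrl.read_camera("scene"); cv2.imwrite("pics/o_full.png",im)
E
```

```text
th 133.7 [ 4.9028 -3.4951 -0.1594] (1.46, array([ 0.128, -0.587], dtype=float32), 0.9489) 23.01
```

View pics/o_s.png

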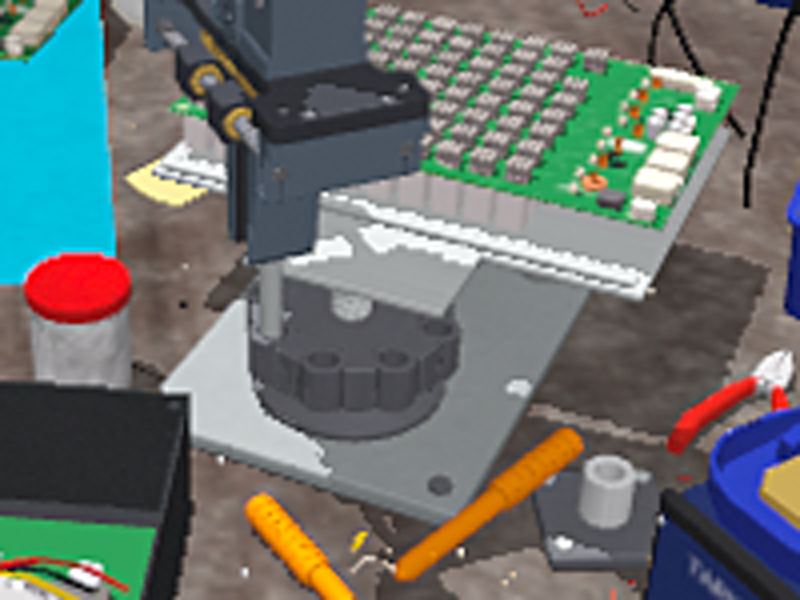

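View pics/o_c.png

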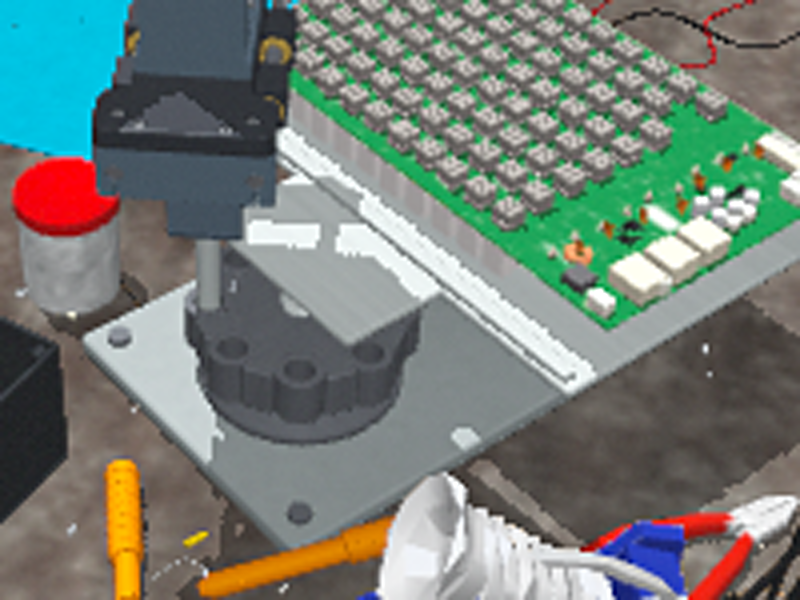

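```bash
python3 - <<'E'
import re
s=open("h.py").read()
s=s.replace('''        cc,W=cv2.findTransformECC(A,B,W,cv2.MOTION_TRANSLATION,(3,200,1e-7),None,1)''','''        m=None
        if n=="scene":
            m=np.zeros(A.shape,np.uint8); cv2.fillPoly(m,[np.array([(426,190),(452,190),(477,222),(440,250),(426,240)])-[a,b]],255)
        cc,W=cv2.findTransformECC(A,B,W,cv2.MOTION_TRANSLATION,(3,300,1e-7),m,1)''')
open("h.py","w").write(s)
E
python3 - <<'E'
from h import *
from scipy.optimize import least_squares
print(lift_im("scene",cv2.imread("pics/ref_scene.png"),cv2.imread("pics/o_full.png")))
obs=[("scene",[(232,347),(299,371),(368,352)],(280,180)),("side",[(323,359),(394,359),(440,328)],(260,170))]
def f(p):
    r=[]
    for n,l,o in obs:
        for k,(u,v) in enumerate(l):
            t=np.radians(p[0]+45*k); r+=list(proj(n,[.6321+.046*np.cos(t),.032+.046*np.sin(t),.06])-np.array([u/4+o[0],v/4+o[1]]))
    return r
s=least_squares(f,[178]);print(s.x,s.fun)
E
```

```text
(1.53, array([ 0.127, -0.614], dtype=float32), 0.9433)
[181.6217] [-0.0852  0.1664 -0.0383 -0.2393 -0.0917  0.141   0.1745 -0.406  -0.0609
 -0.6447 -0.6562 -0.2873]
```

```bash
sed -i 's/def soc(th,z,r=.046,c=C)/def soc(th,z,r=.0455,c=C)/' h.py; python3 - <<'E'
from h import *
hit=rehook(133.7,226.2)
if not hit: stroke(226.2,[6,14,22])
E
```

```text
relaxed [ 1.7606 -1.0813 -1.0493]
lifted [ 1.0186  0.2648 -0.6357] [-0.6476 -0.4478 -2.1988]
over [-0.2728  0.7423 -0.0143] [-0.4514  0.2829 -1.8224] 25.82
in False [-1.1468  0.8243 -0.2296] [0.6008 0.0012 0.111 ] 26.47
th 220.2 [ 4.6655 -0.044  -2.033 ] (1.8, array([ 0.149, -0.724], dtype=float32), 0.9497) 26.88 
th 212.2 [ 4.7299 -0.1706  0.1782] (2.71, array([ 0.213, -1.092], dtype=float32), 0.9662) 27.32 
th 204.2 [ 4.6965 -0.3448  1.2852] (3.39, array([ 0.242, -1.37 ], dtype=float32), 0.94) 27.76
```

```bash
python3 - <<'E'
from h import *
print(onz("scene",(448,220),.115),lift_im("scene",cv2.imread("pics/ref_scene.png"),cv2.imread("pics/ref_scene.png")))
stroke(226.2,[30,38,46,54,62])
im=ctrl.read_camera("scene"); cv2.imwrite("pics/p_full.png",im)
shot("side","p_s",(260,170,460,320),4)
cv2.imwrite("pics/p_c.png",cv2.resize(im[180:330,280:480],None,fx=4,fy=4,interpolation=cv2.INTER_CUBIC))
E
```

```text
[ 0.7979 -0.052   0.115 ] (0.0, array([-0., -0.], dtype=float32), 1.0)
th 196.2 [ 4.9309 -0.4641  2.0921] (3.93, array([ 0.3  , -1.585], dtype=float32), 0.9475) 28.20 
th 188.2 [ 4.9838 -0.7823  2.5486] (4.66, array([ 0.382, -1.875], dtype=float32), 0.9532) 28.64 
th 180.2 [ 5.259  -0.8189  2.5865] (5.47, array([ 0.355, -2.217], dtype=float32), 0.9594) 29.08 
th 172.2 [ 4.99   -1.4368  2.4755] (6.01, array([ 0.382, -2.437], dtype=float32), 0.9419) 29.52 
th 164.2 [ 5.9652 -1.9327  2.4771] (6.65, array([ 0.531, -2.679], dtype=float32), 0.9573) 29.97
```

View pics/p_s.png

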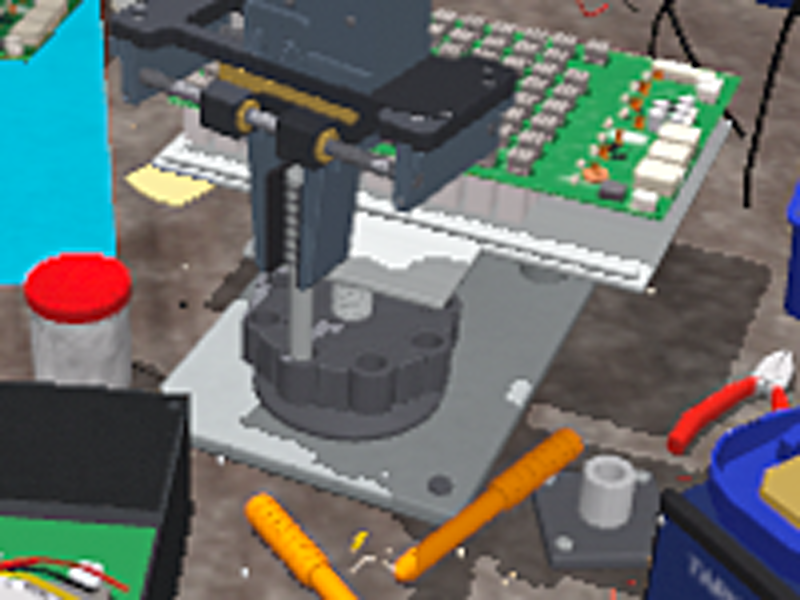

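View pics/p_c.png

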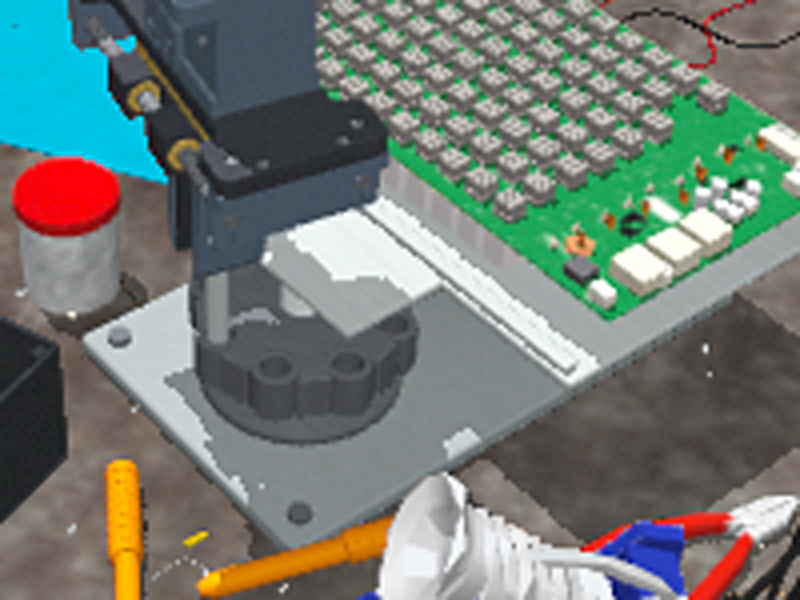

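```bash
python3 - <<'E'
from h import *
for X in ([.75,-.04,.12],[.798,-.052,.115]):
    X=np.array(X); print((proj("scene",X+[0,0,.005])-proj("scene",X))/5)
stroke(226.2,[68,74])
im=ctrl.read_camera("scene"); cv2.imwrite("pics/q_full.png",im)
shot("side","q_s",(260,170,460,320),4)
cv2.imwrite("pics/q_c.png",cv2.resize(im[180:330,280:480],None,fx=4,fy=4,interpolation=cv2.INTER_CUBIC))
E
```

```text
[ 0.0635 -0.4055]
[ 0.0769 -0.4011]
th 158.2 [ 6.3854 -1.7493  2.071 ] (7.21, array([ 0.532, -2.91 ], dtype=float32), 0.9563) 30.48 
th 152.2 [ 6.0454 -2.7093  1.6229] (7.79, array([ 0.504, -3.157], dtype=float32), 0.9514) 30.88
```

View pics/q_s.png

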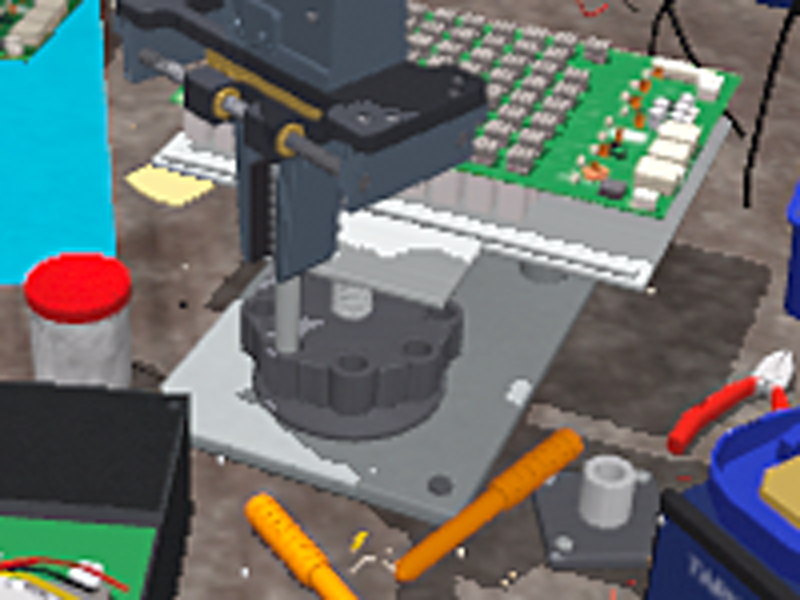

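View pics/q_c.png

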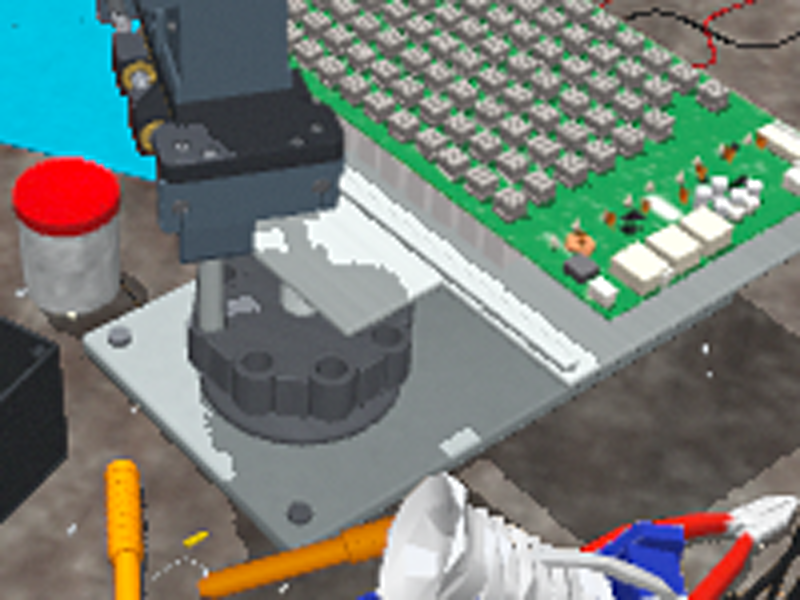

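```bash
python3 - <<'E'
from h import *
p=ctrl.current_tool_pos(); a=np.radians(1.5); v=p[:2]-CT
M=np.array([[np.cos(a),-np.sin(a)],[np.sin(a),np.cos(a)]]); q=CT+M@v
ctrl.move_l([*q,.111],vel=.04); print("relaxed",forces(152.2))
ctrl.move_l([*q,.155],vel=.1); print("lifted",forces(152.2))
l=lift_im("scene",cv2.imread("pics/ref_scene.png"),ctrl.read_camera("scene")); print(l)
ctrl.goto([.5837,-.1160,.155],Rt(90))
ctrl.move_l([.5837,-.1160,.1245],vel=.1)
print(ctrl.current_tool_pos(),ctrl.current_contact_force()-F0,ctrl.current_t())
shot("wrist","r_w",(250,190,400,370),3.3); shot("side","r_s",(340,190,540,340),4); shot("scene","r_c",(280,180,480,330),4)
E
```

```text
relaxed [ 1.4182 -0.9304 -0.7032]
lifted [ 0.675   0.5247 -0.4084]
(7.77, array([ 0.487, -3.151], dtype=float32), 0.9514)
[ 0.5837 -0.1153  0.1244] [-0.8417 -0.7626 -0.2544] 33.2833
```

View pics/r_w.png

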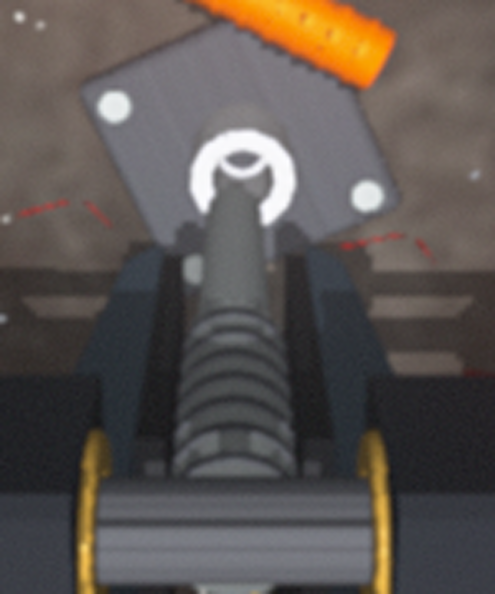

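View pics/r_s.png

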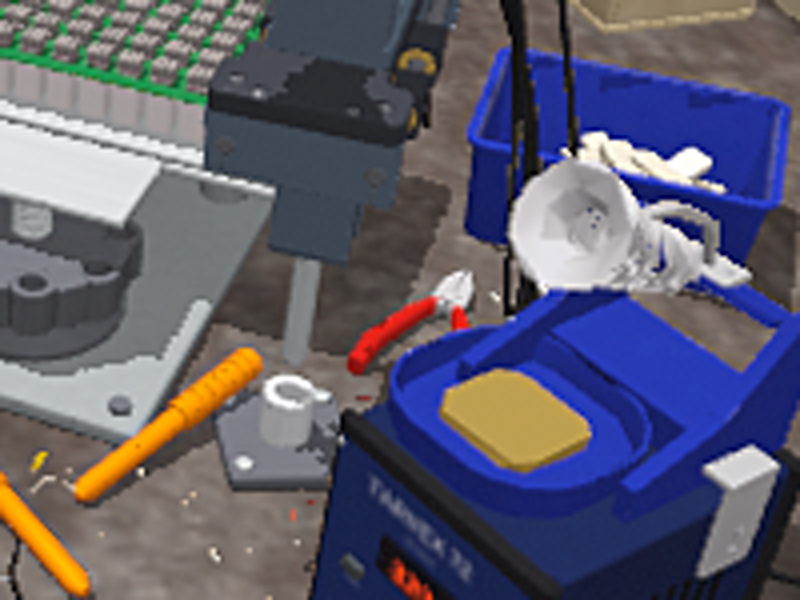

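View pics/r_c.png

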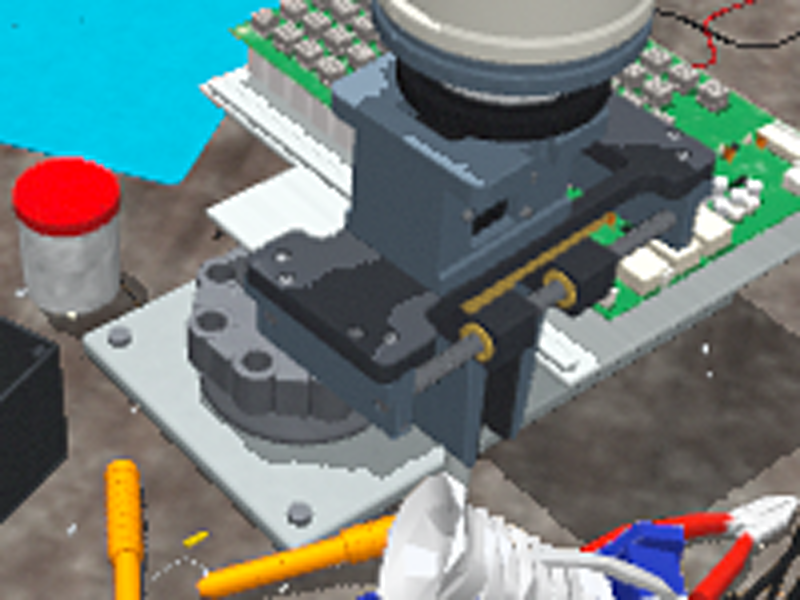

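```bash
python3 - <<'E'
from h import *
hit=ctrl.move_l([.5837,-.1161,.0815],vel=.06,contact_N=6)
print(hit,ctrl.current_tool_pos(),ctrl.current_contact_force()-F0,ctrl.current_t())
E
```

```text
True [ 0.5846 -0.116   0.0859] [ 2.234   0.639  -3.2329] 34.0417
```

```bash
python3 - <<'E'
from h import *
ctrl.sleep(.1);print(ctrl.current_contact_force()-F0)
hit=ctrl.move_l([.5844,-.1160,.0808],vel=.03,contact_N=8)
print(hit,ctrl.current_tool_pos(),ctrl.current_contact_force()-F0,ctrl.current_t())
shot("side","s_s",(340,190,540,340),4);shot("wrist","s_w",(250,190,400,370),3.3)
E
```

```text
[ 1.7975  0.8782 -2.4564]
True [ 0.5848 -0.116   0.0807] [-1.2509  0.2961  7.5237] 34.4167
```

View pics/s_s.png

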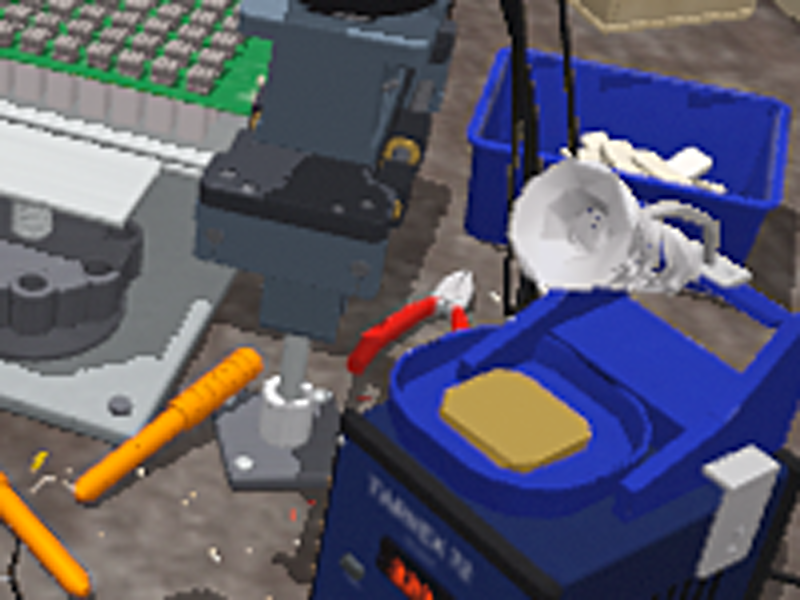

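View pics/s_w.png

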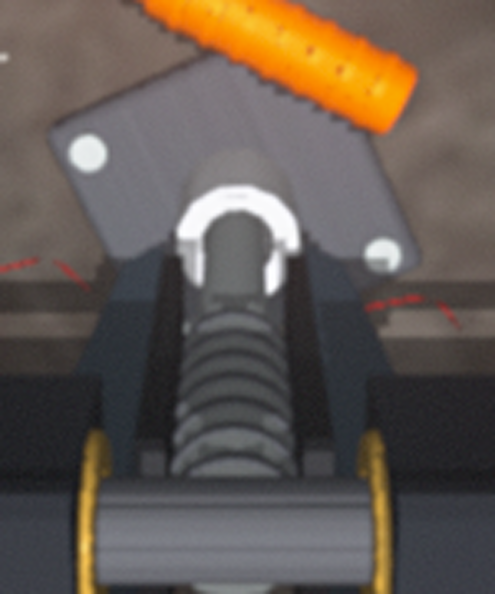

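```bash
python3 - <<'E'
from h import *
ctrl.command_gripper(.45)
p=ctrl.current_tool_pos()
ctrl.move_l([p[0],p[1],.23],vel=.12,contact_N=10)
p,R=ctrl.current_tool_pos(),ctrl.current_eef_rot()
shot("wrist","t_w",(250,165,390,265),5)
ctrl.movej([20,25.3,81.4,0,73.3,-17])
ctrl.sleep(.3)
im=ctrl.read_camera("scene"); cv2.imwrite("pics/t_full.png",im); cv2.imwrite("pics/t_c.png",cv2.resize(im[180:330,280:480],None,fx=4,fy=4,interpolation=cv2.INTER_CUBIC))
shot("side","t_s",(260,170,460,320),4)
print(lift_im("scene",cv2.imread("pics/ref_scene.png"),im),p,ctrl.current_tool_pos(),ctrl.current_t())
E
```

```text
(7.8, array([ 0.501, -3.16 ], dtype=float32), 0.9513) [ 0.5844 -0.1159  0.2293] [0.5336 0.2573 0.2201] 38.3417
```

View pics/t_w.png

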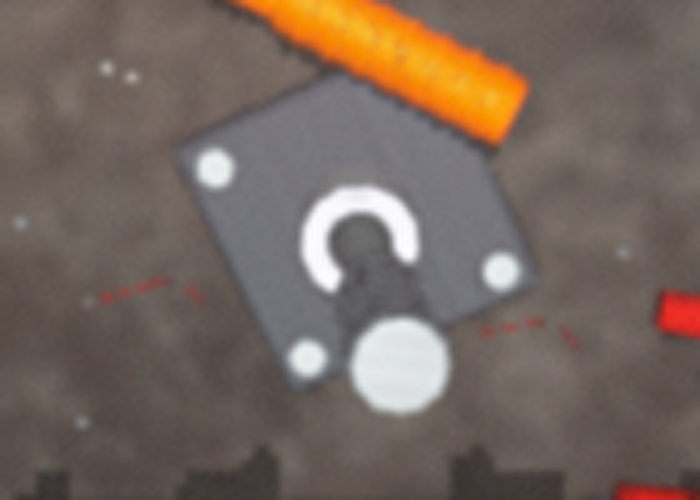

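View pics/t_s.png

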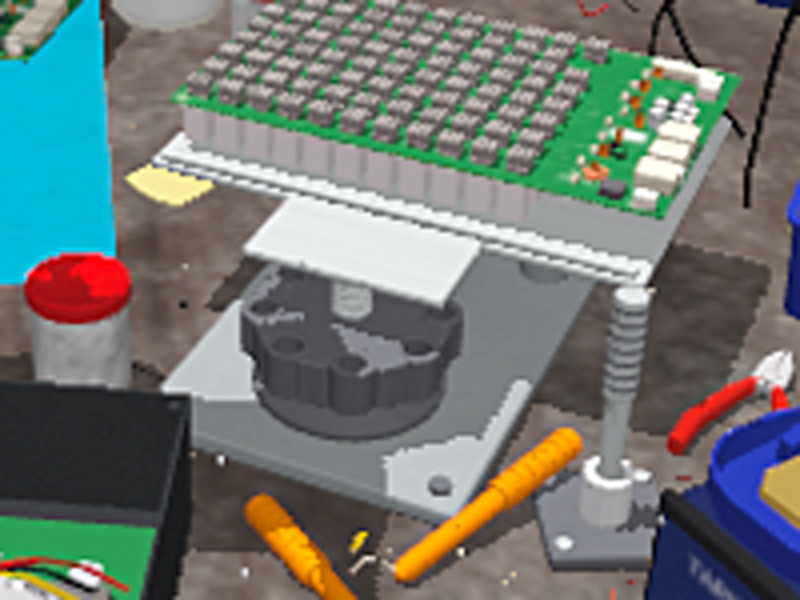

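View pics/t_c.png

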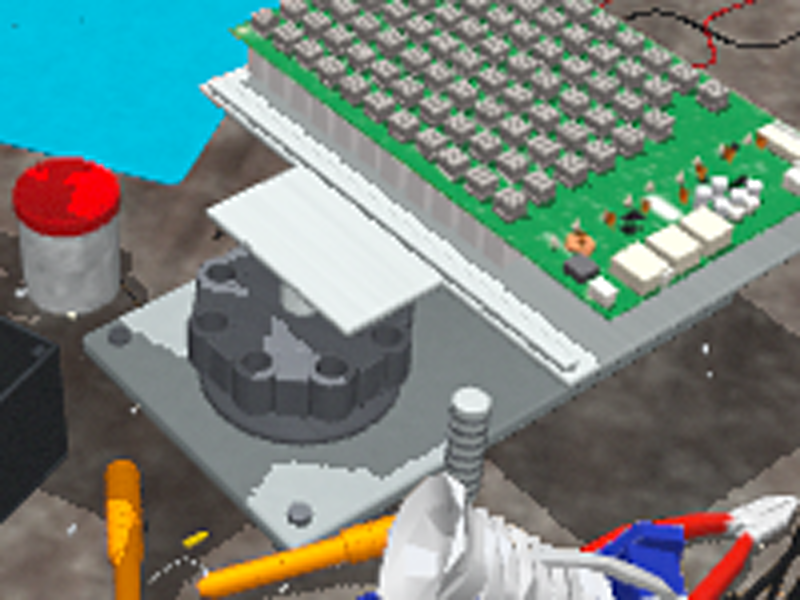

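```bash
python3 - <<'E'
from h import *
print("before",tri((280+466/4,200+328/4),(260+635/4,190+224/4)))
print("after",tri((280+471/4,180+400/4),(260+631/4,170+293/4)))
im0=cv2.imread("pics/a_side.png");im1=cv2.imread("pics/t_full.png");im2=cv2.imread("pics/t_s.png")
a=cv2.resize(im0[230:310,380:450],None,fx=5.5,fy=6,interpolation=cv2.INTER_CUBIC)
i2=cv2.resize(im2,(200,150),interpolation=cv2.INTER_AREA)[60:140,120:190]
b=cv2.resize(i2,None,fx=5.5,fy=6,interpolation=cv2.INTER_CUBIC)
cv2.imwrite("pics/u.png",np.hstack([a,b]))
E
```

```text
before [ 0.5872 -0.1161  0.1328]
after [ 0.5924 -0.1136  0.1336]
```

View pics/u.png

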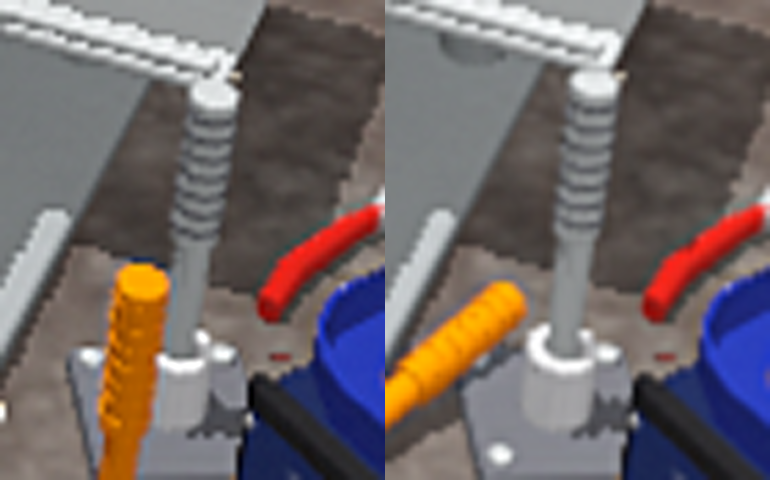

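```bash
python3 - <<'E'
from h import *
print(ctrl.current_t(),ctrl.current_contact_force()); ctrl.sign_off()
E
```

```text
38.3417 [-0.1224  0.3746  0.3761]
the job is handed in; nothing more can be done
```

I turned the collar clockwise with the bar in three strokes, using a different socket each time. The screw met the carrier and I gave it about a quarter turn more. The bar is back in its stand and the job was handed in at 38.3 s.

**First contact:** I found it late in the second stroke. The sideways force rose from about 2.4 N to 4–5 N, and the scene camera showed the carrier starting to lift.

**Quarter turn:** The last picture shows the carrier 7.8 mm up, which is about 89° past contact (a quarter turn is 7.85 mm). Counting tool angles agrees to within a few degrees. The lift was unchanged after I took the bar out.

**Bar:** It met the bottom of the stand at the expected height, with about 7.5 N. Its top is at 134 mm, against 133 mm before I started. It leans roughly 2–3° more than before, which is within the hole's play.

**Checks that disagreed or looked odd:**
- Sideways force read just after stopping was about 2.4 N before contact, not the 5–8 N stated. I therefore relied on the change in force and on the camera lift.
- The wrist camera put points 2–4 mm to the left of where the fixed cameras put them. My first insertion caught the side of the socket at about 6 N. I corrected it using the force reading.
- The two orange look-alike bars fell over and rolled early on. The gripper was well above them and nothing registered on the force reading, so I did not touch them. One lies against the foot of the stand.

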